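# Pack the topping tubs and turn the station sign

## Task

First spin the two-sided sign on the counter half a turn so that its red face looks squarely to the customers' side (away from the robot). While red shows, stand every tub upright, fully down in a pocket of the pale grey carrier, and close each with the lid of its own colour, seated flat (lids without a tub may lie anywhere); only when all are packed, spin the sign back so that green squarely faces the customers, and let everything go. Do not knock the bowl or the shaker about.

Things in the scene. Friction and masses are not known exactly. Their poses are not given: they have to be found in the camera images.
- tub_blue: blue open square tub, 52 x 52 mm, 55 mm high, walls and floor 4 mm (44 mm square mouth), 0.15 kg; origin at the centre of its underside, z up, x and y square to its sides. Only two or three of the four tubs are there at a start
- lid_blue: blue square lid, all four are always there: a 38 mm square, 7 mm deep plug below (goes into a tub's mouth with 3 mm to spare each side), a 60 mm square plate 5 mm thick above it, and on top a bar handle 36 mm long (along the lid's x), 12 mm thick (y), 23 mm high, its top 35 mm above the underside of the plug; 0.05 kg. Origin at the centre of the underside of the plug, z up; seated on a tub its origin is 48 mm above the tub's origin
- tub_yellow: yellow open square tub, 52 x 52 mm, 55 mm high, walls and floor 4 mm (44 mm square mouth), 0.15 kg; origin at the centre of its underside, z up, x and y square to its sides. Only two or three of the four tubs are there at a start
- lid_yellow: yellow square lid, all four are always there: a 38 mm square, 7 mm deep plug below (goes into a tub's mouth with 3 mm to spare each side), a 60 mm square plate 5 mm thick above it, and on top a bar handle 36 mm long (along the lid's x), 12 mm thick (y), 23 mm high, its top 35 mm above the underside of the plug; 0.05 kg. Origin at the centre of the underside of the plug, z up; seated on a tub its origin is 48 mm above the tub's origin
- tub_white: white open square tub, 52 x 52 mm, 55 mm high, walls and floor 4 mm (44 mm square mouth), 0.15 kg; origin at the centre of its underside, z up, x and y square to its sides. Only two or three of the four tubs are there at a start
- lid_white: white square lid, all four are always there: a 38 mm square, 7 mm deep plug below (goes into a tub's mouth with 3 mm to spare each side), a 60 mm square plate 5 mm thick above it, and on top a bar handle 36 mm long (along the lid's x), 12 mm thick (y), 23 mm high, its top 35 mm above the underside of the plug; 0.05 kg. Origin at the centre of the underside of the plug, z up; seated on a tub its origin is 48 mm above the tub's origin
- tub_violet: violet open square tub, 52 x 52 mm, 55 mm high, walls and floor 4 mm (44 mm square mouth), 0.15 kg; origin at the centre of its underside, z up, x and y square to its sides. Only two or three of the four tubs are there at a start
- lid_violet: violet square lid, all four are always there: a 38 mm square, 7 mm deep plug below (goes into a tub's mouth with 3 mm to spare each side), a 60 mm square plate 5 mm thick above it, and on top a bar handle 36 mm long (along the lid's x), 12 mm thick (y), 23 mm high, its top 35 mm above the underside of the plug; 0.05 kg. Origin at the centre of the underside of the plug, z up; seated on a tub its origin is 48 mm above the tub's origin
- carrier: fixed pale grey carrier block, 100 x 270 mm (x, y), 14 mm high, with three square pockets in a row along its y, 85 mm apart; origin at the centre of its underside, turned a little differently each time. Pockets are 58 mm square, 10 mm deep with slightly chamfered mouths, floor 4 mm above the counter, sides parallel to the carrier's x and y
- carrier_hole0 (a point): centre of the mouth of the carrier's pocket (-y end), 14 mm above the counter; a tub standing in the pocket has its origin 10 mm below this point
- carrier_hole1 (a point): centre of the mouth of the carrier's pocket (middle), 14 mm above the counter; a tub standing in the pocket has its origin 10 mm below this point
- carrier_hole2 (a point): centre of the mouth of the carrier's pocket (+y end), 14 mm above the counter; a tub standing in the pocket has its origin 10 mm below this point
- stand: fixed foot of the sign: dark steel plate 70 x 130 mm (x, y), 12 mm high, with a post on its centre; origin at the centre of its underside, the pivot axis is its z, the customers' side is +x (away from the robot)
- sign (a joint): turn of the two-sided sign about the vertical post, rad, growing counter-clockwise from above: 0 = green face (with a white tick) square to the customers' side, pi or -pi = red face (with a white bar) square to them. Stops at about +-3.6; stiff enough (0.04 N m) to stay where it is left
- sign_top (a point): middle of the sign's top edge, on the pivot axis, 165 mm above the counter. The sign is an upright board 110 mm wide, 80 mm high, 10 mm thick, centred on the axis; at joint 0 its faces look along the foot's x and its width runs along the foot's y. Its underside is 85 mm above the counter
- bowl: small white bowl, 84 mm across, 35 mm high, bystander; origin under its centre
- shaker: steel shaker, 42 mm across, 75 mm high, bystander; origin under its centre

How it is judged:
By the outcome, as a careful person would: the job done as asked, in the order asked, and still so for the second after the job is handed in, with the robot touching nothing.
Of tub_blue, tub_yellow, tub_white, tub_violet only 2 to 3 are there at a start; the rules pass over those that are not, and their reading is None.
At some moment in a run one of tub_blue, tub_yellow, tub_white, tub_violet, lid_blue, lid_yellow, lid_white, lid_violet may be knocked a few centimetres aside while the robot is not near it.
Once in a run the grip may slacken for a moment while it holds something.
It also fails if it takes over 210 s, if anything falls off the work surface, if the arm or the gripper's body presses on something with over 40 N, if the wrist force passes 120 N, or if a joint passes its speed limit or range.

## Robot

A 6-joint arm with a two-finger parallel gripper is mounted at the origin on the work surface. World frame = base frame: x ahead of the robot, y to its left, z up, the work surface at z = 0. Lengths are in mm, angles in rad, forces in N, time in s.
With the tool pointing down it reaches from about 275 to 1000 mm from the base axis. Payload 8.4 kg.
Tool frame: the origin (TCP) lies at the very end of the fingers, on their centre line; the grasp point (between the pads) lies 19 mm behind it (r.tcp_to_grasp is the distance from the TCP to the grasp point, in mm); z points along the fingers, y is the line along which they close (so a half turn about z gives the same grasp; the last joint's range is limited). The gripper opens to 85 mm and grips with 20 to 120 N. Pads are 22 mm wide; open, the fingers measure 114 mm over their backs; the gripper's body (76 mm by 85 mm) begins 54 mm behind the grasp point. The pads swing forward as they close: fully open they stand 13 mm farther back than shut.
Start: joints at [1.159, 0.353, 1.633, -0, 1.155, -0.002], TCP at [249.015, 573.253, 231.281] pointing down, gripper open.
Joint ranges: [-2.63, 2.63], [-0.92, 2.1], [0.06, 2.66], [-1.3, 4.44], [0, 2.69], [-3.02, 3.02]. Speed limits (rad/s): [2.22, 2.22, 2.79, 3.14, 3.14, 3.14].

## Interface

Orientations are given as [roll, pitch, yaw] about the fixed x, y, z axes, in that order (R = Rz(yaw) Ry(pitch) Rx(roll)).
In Python, from rig import r gives the robot as it stands. The module is installed in compiled form; this text tells all that it offers.
- The arm moves only by the tool play_rows, never from a script. Its argument "rows" is a list of rows, each an object with "dp": the shift along the tool's x, y, z in units of 40 mm (1.0 is 40 mm), a list of three; "turn": the turn, a rotation vector about the tool's x, y, z in units of 6 degrees (1.0 is 6 degrees), a list of three; "fingers": the closure, from 0 (fully open) to 1 (shut). In form: [{"dp": [tx, ty, tz], "turn": [wx, wy, wz], "fingers": fingers}, ...]. A call has 1 to 5 rows; each row shifts and turns the commanded pose from where the row before left it, along the tool's axes as they then stand; what a row does not reach is not made up. A row lasts 1/12 s, in which the tool goes at most 41.7 mm and 7.16 degrees, less where a joint would pass 70% of its speed; a pose out of reach is approached as far as the arm can. A call is refused whole if a number of a shift passes 1 or a number of a turn 1, either way. A call with a gripper value outside its range is refused whole. The fingers move at their own pace and stop on an object; "force" is the grip in N (left out, the last holds). Time passes only in rows, so rows that do not move let the fingers close. It gives the time, the measured TCP pose, the force, the opening and the grip force at its end, in the units of the state.
- r.sense(): the state, without advancing time (a new reading comes with each control period).
- r.grab_frame(name): name is "scene" or "side" or "wrist"; returns a dict with "pixels" (384x512x3 uint8, red, green, blue), "fx", "fy", "cx", "cy" (pixels), "pose" (4x4, takes a point from camera to world coordinates). Camera axes: x right, y down, z forward; pixel columns grow to the right and rows downward; lengths in mm; the calibration is good to about 2 mm. A picture is of the moment at which its call begins. There is no depth.
- r.sign_off(): hands the job in; it is judged then, once.
The state is a dict: "clock": time; "qpos": joint angles; "qvel": joint speeds; "joint_efforts": joint torques, N m; "eef_pos": TCP position; "tcp_rot": TCP orientation; "contact_force": force on the tool from outside, world axes, zero at the start; "wrist_torque": the same for the moment, N m; "opening": opening from 0.0 (shut) to 1.0 (fully open); "grasp_force": force on a finger pad.
Only numpy, scipy, OpenCV 4.12 (cv2) and the standard library are available. Lean on these libraries where they do the work, as an engineer would, in place of code of your own. Each camera call takes 0.05 s, during which the arm holds its last target. There are 200 camera calls.

## Working session

There is one attempt and no reset: what is moved stays moved. The work goes in short steps, Python scripts to look and compute and a tool call to move; the robot and the scene stay as the last step left them, time stands still between calls to the robot, and variables do not carry over. Pictures are saved under pics/ and viewed, at most 14 in all, crops included, and the job is handed in when it is done.

Besides the shell and the picture viewer there is one more tool, called after "Call:" in YAML: its name, and indented under it one key for each argument. play_rows: Moves the arm, as the interface text tells. Its arguments: {"type":"object","properties":{"rows":{"type":"array"},"force":{"type":"number"}},"required":["rows"]}

```bash
mkdir -p pics; python3 - <<'E'
from rig import r
import cv2,numpy as np,pickle
s=r.sense();print(s)
for n in("scene","side","wrist"):
    f=r.grab_frame(n);pickle.dump(f,open(n+'.pkl','wb'));cv2.imwrite(f'pics/{n}0.png',f["pixels"][:,:,::-1])
    print(n,f["fx"],f["cx"],f["cy"],np.round(f["pose"],3).tolist())
E
```

```text
{'clock': 0.0, 'qpos': array([ 1.15858605e+00,  3.53662544e-01,  1.63413761e+00,  1.64423798e-05,
        1.15516918e+00, -2.38670033e-03]), 'qvel': array([-0.00122426, -0.00082405,  0.0003938 , -0.00209907, -0.00048628,
       -0.00041216]), 'joint_efforts': array([ 2.06465156e-03, -6.05237174e+01, -3.42087293e+01,  1.93959067e-05,
        8.94489902e-03, -1.68030187e-06]), 'eef_pos': array([248.82960859, 572.8204742 , 230.55119128]), 'tcp_rot': array([-3.14021601e+00, -1.83190563e-05,  2.73176241e+00]), 'contact_force': array([-0.47225268, -0.98946059,  0.29258473]), 'wrist_torque': array([-0.02344759, -0.00094142, -0.00722321]), 'grasp_force': 0.0, 'opening': 1.0006036071095323}
scene 357.68454917674774 255.85633467188669 189.63816677363886 [[-0.862, 0.442, -0.247, 770.606], [0.506, 0.751, -0.424, 385.438], [-0.002, -0.491, -0.871, 868.109], [0.0, 0.0, 0.0, 1.0]]
side 395.393219171778 252.0466242173999 185.85977240941463 [[0.952, -0.226, 0.205, 308.811], [-0.305, -0.684, 0.662, -710.055], [-0.01, -0.693, -0.721, 891.045], [0.0, 0.0, 0.0, 1.0]]
wrist 301.74522679888526 254.1338728013328 196.12452707354223 [[0.398, 0.874, 0.28, 178.235], [0.917, -0.379, -0.123, 604.734], [-0.002, 0.306, -0.952, 372.716], [0.0, 0.0, 0.0, 1.0]]
```

View pics/scene0.png

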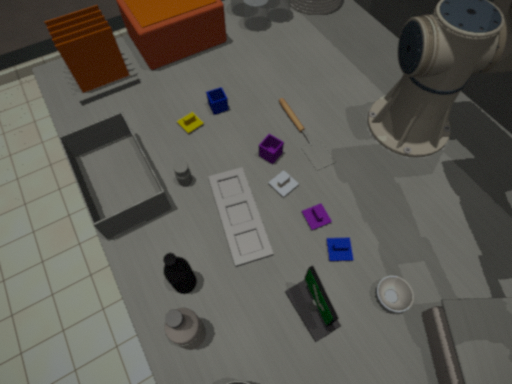

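View pics/side0.png

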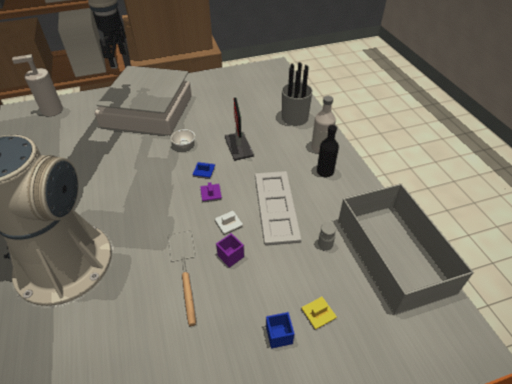

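```bash
cat > h.py <<'E'
import cv2,numpy as np,pickle
def hsv(f): return cv2.cvtColor(f["pixels"],cv2.COLOR_RGB2HSV)
R={'blue':((110,150,60),(128,255,255)),'violet':((135,110,50),(165,255,255)),'yellow':((24,150,100),(34,255,255)),
   'green':((50,150,30),(75,255,255)),'red':((170,140,60),(180,255,255))}
def mask(f,c,lo=None,hi=None):
    a,b=R.get(c,(lo,hi)); return cv2.inRange(hsv(f),a,b)
def blobs(m,amin=60):
    cs,_=cv2.findContours(m,cv2.RETR_EXTERNAL,cv2.CHAIN_APPROX_NONE)
    return sorted([c for c in cs if cv2.contourArea(c)>amin],key=cv2.contourArea)[::-1]
def ray(f,uv,z):
    uv=np.atleast_2d(np.asarray(uv,float)); d=np.c_[(uv[:,0]-f["cx"])/f["fx"],(uv[:,1]-f["cy"])/f["fy"],np.ones(len(uv))]
    P=f["pose"]; w=d@P[:3,:3].T; o=P[:3,3]; t=(z-o[2])/w[:,2]; return o+w*t[:,None]
def proj(f,X):
    P=f["pose"]; c=(np.atleast_2d(X)-P[:3,3])@P[:3,:3]; return np.c_[c[:,0]/c[:,2]*f["fx"]+f["cx"],c[:,1]/c[:,2]*f["fy"]+f["cy"]]
def rect(f,c,z):
    "min-area rectangle of a contour cast onto height z: centre, sizes, angle mod 90 deg"
    p=ray(f,c.reshape(-1,2),z)[:,:2].astype(np.float32); (x,y),(w,h),a=cv2.minAreaRect(p); return np.round([x,y,w,h,a],1)
E
python3 - <<'E'
from h import *
for n in('scene','side'):
    f=pickle.load(open(n+'.pkl','rb'))
    for c in('blue','violet','yellow','green','red'):
        for b in blobs(mask(f,c))[:4]:
            print(n,c,cv2.contourArea(b),b.reshape(-1,2).mean(0).round(),'z12',rect(f,b,12),'z55',rect(f,b,55)[:4])
    m=mask(f,'w',(0,0,150),(179,45,255))
    for b in blobs(m,150)[:8]: print(n,'pale',cv2.contourArea(b),b.reshape(-1,2).mean(0).round(),rect(f,b,14))
    print(proj(f,[[249,573,230],[0,0,0]]).round())
    cv2.imwrite(f'pics/{n}m.png',m)
E
```

```text
scene blue 475.5 [339. 249.] z12 [433.2 221.7  58.6  58.1  61.2] z55 [450.2 230.   55.7  55.2]
scene blue 190.5 [216.  96.] z12 [ 462.3 -396.9   55.6   56.1   82.2] z55 [ 477.8 -357.6   52.9   53.2]
scene violet 421.5 [316. 216.] z12 [430.8 118.3  59.4  58.9  82.8] z55 [447.9 131.7  56.4  56. ]
scene violet 271.0 [270. 145.] z12 [ 413.1 -141.    61.9   57.2   23.4] z55 [ 431.  -114.5   58.8   54.3]
scene yellow 267.0 [190. 122.] z12 [ 582.4 -340.7   58.4   59.3   10. ] z55 [ 591.9 -304.3   55.5   56.3]
scene green 284.5 [318. 296.] z12 [547.8 289.  125.5  23.   81. ] z55 [559.  293.8 119.2  21.9]
[[578. 322.]
 [407. 124.]]
side blue 682.5 [279. 330.] z12 [ 479.7 -355.1   72.3   57.    83.2] z55 [ 471.3 -372.4   68.7   54.2]
side blue 200.0 [203. 170.] z12 [432.5 216.4  59.7  56.8  61.1] z55 [426.4 171.1  56.8  54. ]
side violet 548.0 [230. 250.] z12 [ 430.8 -107.9   70.7   79.9   22.5] z55 [ 424.8 -137.4   67.2   75.9]
side violet 250.5 [211. 192.] z12 [430.8 117.3  69.7  56.8  82.3] z55 [424.8  76.9  66.3  54. ]
side yellow 564.0 [318. 313.] z12 [ 581.1 -344.7   59.3   59.5   10.4] z55 [ 567.8 -362.6   56.4   56.5]
side pale 41356.0 [286. 246.] [ 598.9  162.2  945.4 1349.1   10. ]
side pale 1918.5 [396. 253.] [ 852.5 -248.4  102.9  236.2    0. ]
side pale 1372.0 [110. 178.] [159.1 302.2 366.6 138.   68.3]
side pale 1159.0 [394. 154.] [1.0634e+03 1.0510e+02 1.8110e+02 1.7920e+02 1.0000e-01]
side pale 948.0 [463. 161.] [1233.8    4.7  146.   191.2    1.6]
side pale 558.0 [498. 207.] [1221.8 -220.8  125.4   86.2    1.8]
side pale 551.5 [325.  97.] [970.9 470.2 189.2 178.4  89.4]
side pale 528.0 [367. 102.] [1.1109e+03 3.8450e+02 8.5300e+01 1.8380e+02 2.0000e-01]
[[119.  64.]
 [ 63. 262.]]
```

```bash
python3 - <<'E'
import cv2,numpy as np
a=cv2.imread('pics/scene0.png')[130:350,180:420];b=cv2.imread('pics/side0.png')[90:260,160:360]
a=cv2.resize(a,None,fx=1.9,fy=2.6,interpolation=3)[:570,:400];
a=cv2.resize(cv2.imread('pics/scene0.png')[160:345,200:360],(480,555),interpolation=3)
b=cv2.resize(cv2.imread('pics/side0.png')[90:260,200:305],(315,510),interpolation=3)
o=np.zeros((560,800,3),np.uint8);o[:555,:480]=a;o[:510,482:797]=b;cv2.imwrite('pics/crop.png',o)
E
```

```text
(no output)
```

View pics/crop.png

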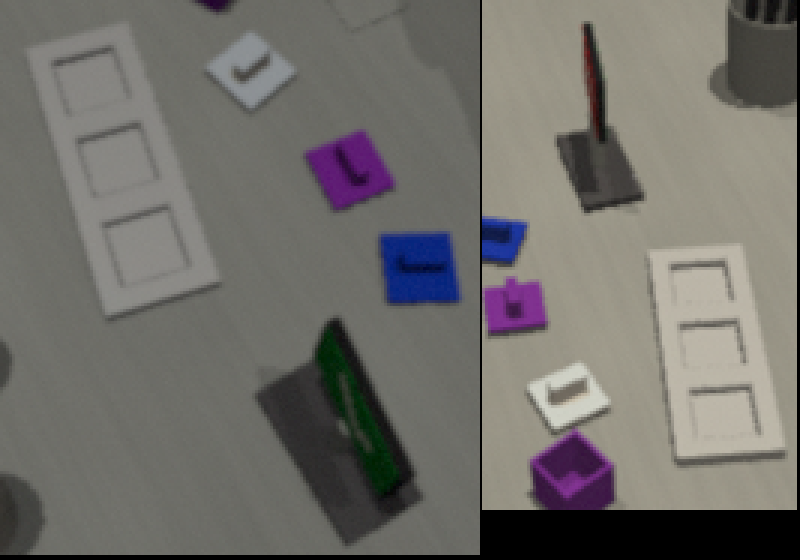

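```bash
python3 - <<'E'
from h import *
S=pickle.load(open('scene.pkl','rb'));D=pickle.load(open('side.pkl','rb'))
for n,f,q in(('car scene',S,[(209.3,176.7),(243.3,168),(273.3,255),(236,265.7)]),('car side',D,[(255.3,173.3),(286.7,171.3),(301,241),(265,243.7)])):
    p=ray(f,q,14)[:,:2];print(n,p.round().tolist(),p.mean(0).round(1),rect(f,np.array(q,np.float32),14))
print('stand',ray(S,[(285.7,292.3),(340.7,325),(315.7,341.7)],12).round()[:,:2].tolist(),ray(D,[(225,135),(253.3,155.7),(234.3,160),(245.3,132.7)],12).round()[:,:2].tolist())
print('signtop',ray(S,[(311.7,266.7),(337.7,316.7)],165).round()[:,:2].tolist(),ray(D,[(235.5,98),(234,97)],165).round()[:,:2].tolist())
E
```

```text
car scene [[619.0, -132.0], [523.0, -109.0], [585.0, 152.0], [678.0, 129.0]] [601.4  10.1] [602.2  10.1 269.1  99.   76.7]
car side [[585.0, 145.0], [682.0, 122.0], [621.0, -143.0], [525.0, -121.0]] [603.2   0.7] [602.6   0.8 273.  100.4  76.9]
stand [[608.0, 245.0], [540.0, 369.0], [609.0, 369.0]] [[544.0, 364.0], [605.0, 229.0], [539.0, 228.0], [616.0, 354.0]]
signtop [[564.0, 254.0], [577.0, 358.0]] [[585.0, 350.0], [582.0, 357.0]]
```

Call:
play_rows:
  rows:
    - {"dp": [0,0,-0.4],"turn": [0,0,1],"fingers": 0}
    - {"dp": [0,0,-0.4],"turn": [0,0,1],"fingers": 0}
    - {"dp": [0,0,-0.2],"turn": [0,0,1],"fingers": 0}
    - {"dp": [0,0,0],"turn": [0,0,1],"fingers": 0}
    - {"dp": [0,0,0],"turn": [0,0,1],"fingers": 0}

```text
clock: 0.57
eef_pos: [249.1, 573.4, 271.9]
tcp_rot: [3.141, -0.0, 2.203]
contact_force: [0.3, 0.1, -0.7]
opening: 1.003
grasp_force: 0.0
```

Call:
play_rows:
  rows:
    - {"dp": [0,0,0],"turn": [0,0,1],"fingers": 0}
    - {"dp": [0,0,0],"turn": [0,0,1],"fingers": 0}
    - {"dp": [0,0,0],"turn": [0,0,1],"fingers": 0}
    - {"dp": [0,0,0],"turn": [0,0,1],"fingers": 0}
    - {"dp": [0,0,0],"turn": [0,0,1],"fingers": 0}

```text
clock: 0.98
eef_pos: [248.9, 573.1, 271.0]
tcp_rot: [-3.141, 0.001, 1.679]
contact_force: [0.3, -0.7, 0.1]
opening: 1.003
grasp_force: 0.0
```

Call:
play_rows:
  rows:
    - {"dp": [0,0,0],"turn": [0,0,1],"fingers": 0}
    - {"dp": [-0.57,0.68,0],"turn": [0,0,0],"fingers": 0}
    - {"dp": [-0.57,0.68,0],"turn": [0,0,0],"fingers": 0}
    - {"dp": [-0.57,0.68,0],"turn": [0,0,0],"fingers": 0}
    - {"dp": [-0.57,0.68,0],"turn": [0,0,0],"fingers": 0}

```text
clock: 1.4
eef_pos: [359.4, 482.0, 271.0]
tcp_rot: [-3.141, 0.0, 1.581]
contact_force: [0.5, -0.0, 0.1]
opening: 1.001
grasp_force: 0.0
```

Call:
play_rows:
  rows:
    - {"dp": [-0.57,0.68,0],"turn": [0,0,0],"fingers": 0}
    - {"dp": [-0.57,0.68,0],"turn": [0,0,0],"fingers": 0}
    - {"dp": [-0.57,0.68,0],"turn": [0,0,0],"fingers": 0}
    - {"dp": [-0.57,0.68,0],"turn": [0,0,0],"fingers": 0}
    - {"dp": [-0.57,0.68,0],"turn": [0,0,0],"fingers": 0}

```text
clock: 1.82
eef_pos: [496.7, 368.9, 271.1]
tcp_rot: [-3.141, 0.0, 1.58]
contact_force: [1.5, -0.5, 0.2]
opening: 1.005
grasp_force: 0.0
```

Call:
play_rows:
  rows:
    - {"dp": [-0.57,0.68,0],"turn": [0,0,0],"fingers": 0}
    - {"dp": [-0.57,0.68,0],"turn": [0,0,0],"fingers": 0}
    - {"dp": [-0.57,0.68,0],"turn": [0,0,0],"fingers": 0}
    - {"dp": [0,0,0],"turn": [0,0,0],"fingers": 0}
    - {"dp": [0,0,0],"turn": [0,0,0],"fingers": 0}

```text
clock: 2.23
eef_pos: [578.8, 301.2, 270.6]
tcp_rot: [-3.141, 0.0, 1.577]
contact_force: [0.4, 0.0, -0.3]
opening: 1.001
grasp_force: 0.0
```

```bash
cat >> h.py <<'E'
def snap(name,tag):
    from rig import r
    f=r.grab_frame(name);cv2.imwrite(f'pics/{tag}.png',f["pixels"][:,:,::-1]);pickle.dump(f,open(tag+'.pkl','wb'));return f
def go(x,y,z,yaw):
    "units to play: turn z first, then shift in the turned tool frame (tool upright)"
    from rig import r
    s=r.sense();rot=s['tcp_rot'];d=(yaw-np.degrees(rot[2])+180)%360-180
    v=np.array([x,y,z])-s['eef_pos'];a=np.radians(yaw);T=np.array([[np.cos(a),np.sin(a),0],[np.sin(a),-np.cos(a),0],[0,0,-1]])
    print('at',s['eef_pos'].round(1),'rot',np.degrees(rot).round(2),'q',s['qpos'].round(2),'t',round(s['clock'],1),'turnz',round(-d/6,2),'(or %.2f)'%(-d/6+60*np.sign(d)),'dp',(T@v/40).round(3))
E
python3 - <<'E'
from h import *
go(574,302,270,90); snap('wrist','w1')
E
```

```text
at [578.8 301.2 270.6] rot [-1.7995e+02  2.0000e-02  9.0350e+01] q [0.48 0.36 1.53 0.   1.25 0.47] t 2.2 turnz 0.06 (or -59.94) dp [ 0.021 -0.12   0.016]
```

View pics/w1.png

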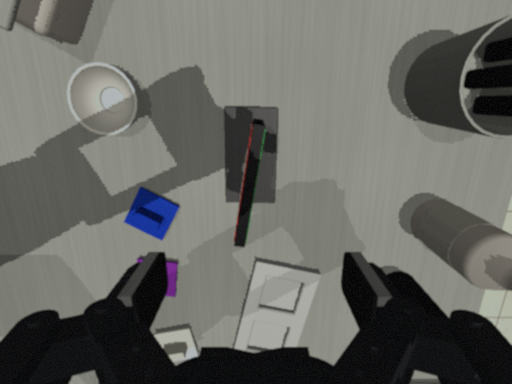

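```bash
python3 - <<'E'
from h import *
f=pickle.load(open('w1.pkl','rb'))
p=ray(f,[(258,122),(240,243)],165)[:,:2];print('top',p.round(1).tolist(),p.mean(0),np.degrees(np.arctan2(*(p[0]-p[1]))),np.linalg.norm(p[0]-p[1]))
q=ray(f,[(225,107),(277,107),(275,202),(225,202)],12)[:,:2];print('stand',q.round(1).tolist(),q.mean(0))
# dark top mask principal axis
m=cv2.inRange(f['pixels'],(0,0,0),(28,28,28));m[:115]=0;m[250:]=0;m[:,:228]=0;m[:,275:]=0
for b in blobs(m,50): print(cv2.contourArea(b),rect(f,b,165))
g=mask(f,'green');y,x=np.nonzero(g[100:220,230:280]);print('green n',len(x))
print('car',ray(f,[(256,259),(320,271)],14).round(1)[:,:2].tolist(),'bottle top',ray(f,[(413,205)],150).round())
E
```

```text
top [[582.5, 362.5], [567.3, 255.4]] [574.91440197 308.9752592 ] 8.108637652666756 108.13456160159724
stand [[542.1, 370.0], [608.4, 370.4], [609.4, 242.5], [539.2, 242.0]] [574.76614132 306.2535063 ]
501.5 [575.2 309.   60.    8.3  80.8]
62.0 [568.2 265.2  22.9   6.9  81.2]
green n 0
car [[583.4, 153.3], [680.1, 133.6]] bottle top [[727. 288. 150.]]
```

Call:
play_rows:
  rows:
    - {"dp": [0,0,0],"turn": [0,0,0.7],"fingers": 0}
    - {"dp": [0,0,0],"turn": [0,0,0.69],"fingers": 0}
    - {"dp": [0.13,-0.11,0],"turn": [0,0,0],"fingers": 0}
    - {"dp": [0,0,0.8],"turn": [0,0,0],"fingers": 0}
    - {"dp": [0,0,0.8],"turn": [0,0,0],"fingers": 0}

```text
clock: 2.7
eef_pos: [574.3, 310.7, 208.8]
tcp_rot: [3.138, -0.003, 1.439]
contact_force: [-0.1, 0.4, -0.3]
opening: 0.999
grasp_force: 0.0
```

Call:
play_rows:
  rows:
    - {"dp": [0,0,0.8],"turn": [0,0,0],"fingers": 0}
    - {"dp": [0,0,0.8],"turn": [0,0,0],"fingers": 0}
    - {"dp": [0,0,0.26],"turn": [0,0,0],"fingers": 0}
    - {"dp": [0,0,0],"turn": [0,0,0],"fingers": 0}
    - {"dp": [0,0,0],"turn": [0,0,0],"fingers": 0.5}

```text
clock: 3.12
eef_pos: [574.0, 309.3, 133.6]
tcp_rot: [-3.141, -0.0, 1.436]
contact_force: [0.8, 0.0, -0.0]
opening: 0.88
grasp_force: 0.0
```

Call:
play_rows:
  rows:
    - {"dp": [0,0,0],"turn": [0,0,0],"fingers": 1}
    - {"dp": [0,0,0],"turn": [0,0,0],"fingers": 1}
    - {"dp": [0,0,0],"turn": [0,0,0],"fingers": 1}
    - {"dp": [0,0,0],"turn": [0,0,0],"fingers": 1}
    - {"dp": [0,0,0],"turn": [0,0,0],"fingers": 1}
  force: 40

```text
clock: 3.53
eef_pos: [574.6, 308.5, 133.7]
tcp_rot: [3.141, -0.001, 1.434]
contact_force: [0.3, 0.3, -0.3]
opening: 0.141
grasp_force: 0.0
```

Call:
play_rows:
  rows:
    - {"dp": [0,0,0],"turn": [0,0,0],"fingers": 1}
    - {"dp": [0,0,0],"turn": [0,0,0],"fingers": 1}
    - {"dp": [0,0,0],"turn": [0,0,0],"fingers": 1}
    - {"dp": [0,0,0],"turn": [0,0,0],"fingers": 1}
    - {"dp": [0,0,0],"turn": [0,0,0],"fingers": 1}
  force: 40

```text
clock: 3.95
eef_pos: [574.0, 308.5, 133.8]
tcp_rot: [-3.141, -0.0, 1.434]
contact_force: [-3.3, -1.0, 6.2]
opening: 0.113
grasp_force: 41.7
```

Call:
play_rows:
  rows:
    - {"dp": [0,0,0],"turn": [0,0,-0.5],"fingers": 1}
    - {"dp": [0,0,0],"turn": [0,0,-0.9],"fingers": 1}
    - {"dp": [0,0,0],"turn": [0,0,-0.9],"fingers": 1}
    - {"dp": [0,0,0],"turn": [0,0,-0.9],"fingers": 1}
    - {"dp": [0,0,0],"turn": [0,0,-0.9],"fingers": 1}

```text
clock: 4.37
eef_pos: [572.9, 308.4, 133.7]
tcp_rot: [-3.139, -0.001, 1.868]
contact_force: [-9.0, -1.0, 10.0]
opening: 0.108
grasp_force: 42.3
```

Call:
play_rows:
  rows:
    - {"dp": [0,0,0],"turn": [0,0,-0.9],"fingers": 1}
    - {"dp": [0,0,0],"turn": [0,0,-0.9],"fingers": 1}
    - {"dp": [0,0,0],"turn": [0,0,-0.9],"fingers": 1}
    - {"dp": [0,0,0],"turn": [0,0,-0.9],"fingers": 1}
    - {"dp": [0,0,0],"turn": [0,0,-0.9],"fingers": 1}

```text
clock: 4.78
eef_pos: [571.9, 307.8, 133.7]
tcp_rot: [-3.137, -0.002, 2.339]
contact_force: [-12.8, -3.5, 14.2]
opening: 0.11
grasp_force: 42.8
```

Call:
play_rows:
  rows:
    - {"dp": [0,0,0],"turn": [0,0,-0.9],"fingers": 1}
    - {"dp": [0,0,0],"turn": [0,0,-0.9],"fingers": 1}
    - {"dp": [0,0,0],"turn": [0,0,-0.9],"fingers": 1}
    - {"dp": [0,0,0],"turn": [0,0,-0.9],"fingers": 1}
    - {"dp": [0,0,0],"turn": [0,0,-0.9],"fingers": 1}

```text
clock: 5.2
eef_pos: [571.2, 306.8, 133.7]
tcp_rot: [-3.137, -0.005, 2.811]
contact_force: [-15.9, -8.9, 16.2]
opening: 0.11
grasp_force: 43.3
```

Call:
play_rows:
  rows:
    - {"dp": [0,0,0],"turn": [0,0,-0.9],"fingers": 1}
    - {"dp": [0,0,0],"turn": [0,0,-0.9],"fingers": 1}
    - {"dp": [0,0,0],"turn": [0,0,-0.9],"fingers": 1}
    - {"dp": [0,0,0],"turn": [0,0,-0.9],"fingers": 1}
    - {"dp": [0,0,0],"turn": [0,0,-0.9],"fingers": 1}

```text
clock: 5.62
eef_pos: [571.1, 305.6, 133.7]
tcp_rot: [-3.138, -0.007, -3.001]
contact_force: [-14.9, -14.0, 17.3]
opening: 0.103
grasp_force: 43.5
```

Call:
play_rows:
  rows:
    - {"dp": [0,0,0],"turn": [0,0,-0.9],"fingers": 1}
    - {"dp": [0,0,0],"turn": [0,0,-0.9],"fingers": 1}
    - {"dp": [0,0,0],"turn": [0,0,-0.9],"fingers": 1}
    - {"dp": [0,0,0],"turn": [0,0,-0.9],"fingers": 1}
    - {"dp": [0,0,0],"turn": [0,0,-0.9],"fingers": 1}

```text
clock: 6.03
eef_pos: [571.5, 304.5, 133.6]
tcp_rot: [-3.14, -0.009, -2.53]
contact_force: [-13.0, -18.8, 18.1]
opening: 0.108
grasp_force: 43.7
```

Call:
play_rows:
  rows:
    - {"dp": [0,0,0],"turn": [0,0,-0.9],"fingers": 1}
    - {"dp": [0,0,0],"turn": [0,0,-0.9],"fingers": 1}
    - {"dp": [0,0,0],"turn": [0,0,-0.9],"fingers": 1}
    - {"dp": [0,0,0],"turn": [0,0,-0.9],"fingers": 1}
    - {"dp": [0,0,0],"turn": [0,0,-0.9],"fingers": 1}

```text
clock: 6.45
eef_pos: [572.4, 303.8, 133.7]
tcp_rot: [3.141, -0.009, -2.058]
contact_force: [-7.7, -23.3, 16.2]
opening: 0.11
grasp_force: 43.4
```

Call:
play_rows:
  rows:
    - {"dp": [0,0,0],"turn": [0,0,-0.9],"fingers": 1}
    - {"dp": [0,0,0],"turn": [0,0,-0.9],"fingers": 1}
    - {"dp": [0,0,0],"turn": [0,0,-0.9],"fingers": 1}
    - {"dp": [0,0,0],"turn": [0,0,-0.9],"fingers": 1}
    - {"dp": [0,0,0],"turn": [0,0,-0.6],"fingers": 1}

```text
clock: 6.87
eef_pos: [573.5, 303.5, 133.7]
tcp_rot: [3.139, -0.008, -1.618]
contact_force: [-3.8, -23.2, 15.0]
opening: 0.11
grasp_force: 43.0
```

Call:
play_rows:
  rows:
    - {"dp": [0,0,0],"turn": [0,0,0],"fingers": 1}
    - {"dp": [0,0,0],"turn": [0,0,0],"fingers": 1}
    - {"dp": [0,0,0],"turn": [0,0,0],"fingers": 1}

```text
clock: 7.12
eef_pos: [573.5, 303.5, 133.7]
tcp_rot: [3.139, -0.008, -1.623]
contact_force: [-4.7, -24.0, 15.3]
opening: 0.108
grasp_force: 43.1
```

```bash
python3 - <<'E'
from h import *
from rig import r
go(575,307,270,-90);s=r.sense();print(s['contact_force'].round(1),s['opening'],s['grasp_force'])
E
```

```text
at [573.5 303.5 133.7] rot [179.88  -0.44 -92.99] q [ 0.49  0.49  1.66 -0.01  1.   -2.6 ] t 7.1 turnz -0.5 (or 59.50) dp [-0.087 -0.038 -3.408]
[ -4.7 -24.   15.3] 0.10803881258942018 43.075493574142456
```

Call:
play_rows:
  rows:
    - {"dp": [0.06,0,0],"turn": [0,0,-0.2],"fingers": 1}
    - {"dp": [0.06,0,0],"turn": [0,0,-0.2],"fingers": 1}
    - {"dp": [0,0,0],"turn": [0,0,0],"fingers": 1}
    - {"dp": [0,0,0],"turn": [0,0,0],"fingers": 1}

```text
clock: 7.45
eef_pos: [573.6, 303.2, 133.7]
tcp_rot: [3.141, -0.0, -1.582]
contact_force: [-4.1, -1.4, 6.8]
opening: 0.108
grasp_force: 42.0
```

```bash
python3 - <<'E'
from h import *
from rig import r
go(575,307,270,-90);s=r.sense();print(s['contact_force'].round(1),s['opening'],s['grasp_force'])
E
```

```text
at [573.6 303.2 133.7] rot [ 1.7996e+02 -2.0000e-02 -9.0630e+01] q [ 0.48  0.49  1.66  0.    0.99 -2.65] t 7.5 turnz -0.1 (or 59.90) dp [-0.095 -0.035 -3.407]
[-4.1 -1.4  6.8] 0.10791669684238785 42.00298547744751
```

Small extra turn, then release, rise and look.

Call:
play_rows:
  rows:
    - {"dp": [0,0,0],"turn": [0,0,-0.1],"fingers": 1}
    - {"dp": [0,0,0],"turn": [0,0,0],"fingers": 1}
    - {"dp": [0,0,0],"turn": [0,0,0],"fingers": 0.5}
    - {"dp": [0,0,0],"turn": [0,0,0],"fingers": 0}
    - {"dp": [0,0,0],"turn": [0,0,0],"fingers": 0}

```text
clock: 7.87
eef_pos: [574.2, 303.6, 132.9]
tcp_rot: [-3.141, 0.0, -1.571]
contact_force: [-0.0, -0.3, -0.4]
opening: 0.532
grasp_force: 0.0
```

Call:
play_rows:
  rows:
    - {"dp": [0,0,0],"turn": [0,0,0],"fingers": 0}
    - {"dp": [0,0,-0.9],"turn": [0,0,0],"fingers": 0}
    - {"dp": [0,0,-0.9],"turn": [0,0,0],"fingers": 0}
    - {"dp": [0,0,-0.9],"turn": [0,0,0],"fingers": 0}
    - {"dp": [0,0,-0.9],"turn": [0,0,0],"fingers": 0}

```text
clock: 8.28
eef_pos: [573.8, 303.4, 278.3]
tcp_rot: [3.141, -0.0, -1.571]
contact_force: [1.5, 0.1, -0.0]
opening: 1.0
grasp_force: 0.0
```

Call:
play_rows:
  rows:
    - {"dp": [0,0,0],"turn": [0,0,0],"fingers": 0}
    - {"dp": [0,0,0],"turn": [0,0,0],"fingers": 0}
    - {"dp": [0,0,0],"turn": [0,0,0],"fingers": 0}

```text
clock: 8.53
eef_pos: [573.8, 303.5, 276.5]
tcp_rot: [3.141, -0.0, -1.571]
contact_force: [0.1, -0.6, -0.1]
opening: 1.001
grasp_force: 0.0
```

```bash
python3 - <<'E'
from h import *
go(575,307,270,-90);snap('wrist','w2')
E
```

```text
at [573.8 303.5 276.5] rot [ 1.7999e+02 -1.0000e-02 -9.0020e+01] q [ 0.48  0.35  1.53  0.    1.26 -2.66] t 8.5 turnz -0.0 (or 60.00) dp [-0.089 -0.03   0.162]
```

View pics/w2.png

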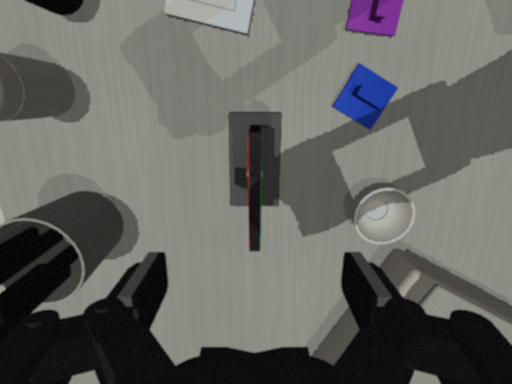

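Call:
play_rows:
  rows:
    - {"dp": [0,0,0],"turn": [0,0,1],"fingers": 0}
    - {"dp": [0,0,0],"turn": [0,0,1],"fingers": 0}
    - {"dp": [0,0,0],"turn": [0,0,1],"fingers": 0}
    - {"dp": [0,0,0],"turn": [0,0,1],"fingers": 0}
    - {"dp": [0,0,0],"turn": [0,0,1],"fingers": 0}

```text
clock: 9.0
eef_pos: [573.3, 303.2, 274.7]
tcp_rot: [3.14, -0.003, -2.1]
contact_force: [-0.1, 0.6, -0.2]
opening: 0.997
grasp_force: 0.0
```

Call:
play_rows:
  rows:
    - {"dp": [0,0,0],"turn": [0,0,1],"fingers": 0}
    - {"dp": [0,0,0],"turn": [0,0,1],"fingers": 0}
    - {"dp": [0,0,0],"turn": [0,0,1],"fingers": 0}
    - {"dp": [0,0,0],"turn": [0,0,1],"fingers": 0}
    - {"dp": [0,0,0],"turn": [0,0,1],"fingers": 0}

```text
clock: 9.42
eef_pos: [573.2, 303.2, 274.7]
tcp_rot: [3.141, -0.003, -2.624]
contact_force: [-0.5, -0.4, 0.1]
opening: 1.0
grasp_force: 0.0
```

Call:
play_rows:
  rows:
    - {"dp": [0,0,0],"turn": [0,0,1],"fingers": 0}
    - {"dp": [0,0,0],"turn": [0,0,1],"fingers": 0}
    - {"dp": [0,0,0],"turn": [0,0,1],"fingers": 0}
    - {"dp": [0,0,0],"turn": [0,0,1],"fingers": 0}
    - {"dp": [0,0,0],"turn": [0,0,1],"fingers": 0}

```text
clock: 9.83
eef_pos: [573.3, 303.2, 274.7]
tcp_rot: [-3.14, -0.003, 3.136]
contact_force: [-0.0, 0.9, -1.6]
opening: 1.002
grasp_force: 0.0
```

Call:
play_rows:
  rows:
    - {"dp": [0.21,-0.92,0],"turn": [0,0,0],"fingers": 0}
    - {"dp": [0.21,-0.92,0],"turn": [0,0,0],"fingers": 0}
    - {"dp": [0.21,-0.92,0],"turn": [0,0,0],"fingers": 0}
    - {"dp": [0.21,-0.92,0],"turn": [0,0,0],"fingers": 0}
    - {"dp": [0.21,-0.92,0],"turn": [0,0,0],"fingers": 0}

```text
clock: 10.25
eef_pos: [530.4, 118.0, 275.0]
tcp_rot: [-3.141, -0.003, -3.141]
contact_force: [0.8, -0.2, -1.4]
opening: 0.995
grasp_force: 0.0
```

Call:
play_rows:
  rows:
    - {"dp": [0.21,-0.92,0],"turn": [0,0,0],"fingers": 0}
    - {"dp": [0.21,-0.92,0],"turn": [0,0,0],"fingers": 0}
    - {"dp": [0.21,-0.92,0],"turn": [0,0,0],"fingers": 0}
    - {"dp": [0.21,-0.92,0],"turn": [0,0,0],"fingers": 0}
    - {"dp": [0.21,-0.92,0],"turn": [0,0,0],"fingers": 0}

```text
clock: 10.67
eef_pos: [488.3, -65.8, 275.4]
tcp_rot: [3.141, -0.003, 3.142]
contact_force: [1.3, -0.6, 1.1]
opening: 0.995
grasp_force: 0.0
```

Call:
play_rows:
  rows:
    - {"dp": [0.21,-0.92,0],"turn": [0,0,0],"fingers": 0}
    - {"dp": [0,0,0],"turn": [0,0,0],"fingers": 0}
    - {"dp": [0,0,0],"turn": [0,0,0],"fingers": 0}
    - {"dp": [0,0,0],"turn": [0,0,0],"fingers": 0}

```text
clock: 11.0
eef_pos: [481.0, -101.0, 275.8]
tcp_rot: [3.141, -0.002, 3.14]
contact_force: [-0.0, 0.2, 0.2]
opening: 0.997
grasp_force: 0.0
```

```bash
python3 - <<'E'
from h import *
go(480,-100,276,180);snap('wrist','w3')
E
```

```text
at [ 481.  -101.   275.8] rot [ 1.7995e+02 -1.1000e-01  1.7991e+02] q [-0.21  0.1   1.86  0.    1.19 -1.78] t 11.0 turnz -0.02 (or 59.98) dp [ 0.024  0.025 -0.005]
```

View pics/w3.png

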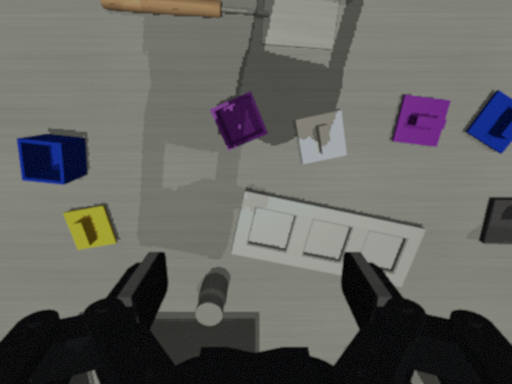

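```bash
python3 - <<'E'
from h import *
f=pickle.load(open('w3.pkl','rb'))
for c in('violet','blue','yellow'):
    for b in blobs(mask(f,c),200): print(c,b.reshape(-1,2).mean(0).round(),'z55',rect(f,b,55),'z12',rect(f,b,12))
p=ray(f,[(248,189),(424,226),(233,253)],14)[:,:2];print(p.round(1).tolist(),np.linalg.norm(p[1]-p[0]),np.linalg.norm(p[2]-p[0]))
g=cv2.cvtColor(f['pixels'],cv2.COLOR_RGB2GRAY);print(g[180:275:3,242].tolist());print(g[200:260:3,320].tolist())
h=hsv(f);print(h[220,310],h[225,180],h[240,380],h[300,320])
m=cv2.inRange(g,155,255);m[:180]=0;m[290:]=0;m[:,:225]=0;m[:,440:]=0
for b in blobs(m,300):print(cv2.contourArea(b),rect(f,b,14))
E
```

```text
violet [420. 120.] z55 [427.6  94.8  56.4  52.5  82.7] z12 [430.4 117.9  63.1  58.7  82.7]
violet [239. 120.] z55 [ 427.4 -118.4   51.1   50.4   22.7] z12 [ 430.1 -120.6   57.2   56.4   22.7]
blue [ 42. 160.] z55 [ 474.  -359.3   52.4   53.1   83.5] z12 [ 482.3 -389.9   58.6   59.4   83.5]
blue [495. 124.] z55 [429.6 186.4  54.   53.   61.1] z12 [432.6 220.3  60.4  59.3  61.1]
yellow [ 90. 227.] z55 [ 562.2 -315.    53.2   53.4   10.4] z12 [ 580.9 -340.4   59.5   59.8   10.4]
[[522.4, -109.1], [578.7, 145.8], [622.0, -132.3]] 261.12395211126295 102.3000314772697
[129, 130, 126, 115, 113, 112, 113, 127, 142, 150, 159, 165, 166, 165, 165, 165, 165, 165, 165, 163, 163, 162, 163, 162, 162, 154, 127, 129, 129, 127, 126, 127]
[130, 89, 89, 164, 164, 164, 161, 154, 160, 161, 161, 160, 159, 159, 159, 160, 159, 158, 140, 85]
[ 35   9 163] [ 34  18 116] [ 30   8 157] [ 30  16 129]
5898.0 [602.4   6.  266.3  97.8  77.7]
1003.0 [598.8   4.3  51.1  50.2  77.1]
759.5 [616.5  86.2  47.4  47.6  77.9]
```

Call:
play_rows:
  rows:
    - {"dp": [0,0,0],"turn": [0,0,-1],"fingers": 0}
    - {"dp": [0,0,0],"turn": [0,0,-1],"fingers": 0}
    - {"dp": [0,0,0],"turn": [0,0,-1],"fingers": 0}
    - {"dp": [0,0,0],"turn": [0,0,-0.8],"fingers": 0}
    - {"dp": [0.7,0.06,0],"turn": [0,0,0],"fingers": 0}

```text
clock: 11.47
eef_pos: [458.0, -107.9, 276.7]
tcp_rot: [-3.141, 0.002, -2.735]
contact_force: [-0.6, -0.5, -0.7]
opening: 1.004
grasp_force: 0.0
```

Call:
play_rows:
  rows:
    - {"dp": [0.7,0.06,0],"turn": [0,0,0],"fingers": 0}
    - {"dp": [0,0,0.9],"turn": [0,0,0],"fingers": 0}
    - {"dp": [0,0,0.9],"turn": [0,0,0],"fingers": 0}
    - {"dp": [0,0,0.9],"turn": [0,0,0],"fingers": 0}
    - {"dp": [0,0,0.9],"turn": [0,0,0],"fingers": 0}

```text
clock: 11.88
eef_pos: [428.3, -117.1, 131.7]
tcp_rot: [-3.141, 0.001, -2.742]
contact_force: [1.5, 0.6, 0.1]
opening: 0.997
grasp_force: 0.0
```

Call:
play_rows:
  rows:
    - {"dp": [0,0,0],"turn": [0,0,0],"fingers": 0}
    - {"dp": [0,0,0],"turn": [0,0,0],"fingers": 0}
    - {"dp": [0,0,0],"turn": [0,0,0],"fingers": 0}

```text
clock: 12.13
eef_pos: [429.1, -118.0, 134.2]
tcp_rot: [-3.141, 0.001, -2.743]
contact_force: [-0.2, 0.2, -0.6]
opening: 1.005
grasp_force: 0.0
```

```bash
python3 - <<'E'
from h import *
go(427.4,-118.4,18,202.7);f=snap('wrist','w4')
for b in blobs(mask(f,'violet'),300): print(b.reshape(-1,2).mean(0).round(),'z55',rect(f,b,55),b.reshape(-1,2).max(0))
E
```

```text
at [ 429.1 -118.   134.2] rot [-1.7998e+02  4.0000e-02 -1.5715e+02] q [-0.27  0.2   2.1   0.    0.84 -2.24] t 12.1 turnz 0.03 (or -59.97) dp [0.043 0.006 2.904]
[254. 195.] z55 [ 422.9 -120.3   59.7   51.    22.9] [288 231]
[472. 277.] z55 [418.9  79.   65.2  49.5  82.9] [511 309]
```

Call:
play_rows:
  rows:
    - {"dp": [0.04,0,0.8],"turn": [0,0,0],"fingers": 0}
    - {"dp": [0,0,0.8],"turn": [0,0,0],"fingers": 0}
    - {"dp": [0,0,0.8],"turn": [0,0,0],"fingers": 0}
    - {"dp": [0,0,0.5],"turn": [0,0,0],"fingers": 0}
    - {"dp": [0,0,0],"turn": [0,0,0],"fingers": 0}

```text
clock: 12.6
eef_pos: [426.1, -118.8, 15.7]
tcp_rot: [3.14, -0.002, -2.744]
contact_force: [-1.3, 0.3, -0.4]
opening: 0.999
grasp_force: 0.0
```

Call:
play_rows:
  rows:
    - {"dp": [0,0,0],"turn": [0,0,0],"fingers": 0.3}
    - {"dp": [0,0,0],"turn": [0,0,0],"fingers": 1}
    - {"dp": [0,0,0],"turn": [0,0,0],"fingers": 1}
    - {"dp": [0,0,0],"turn": [0,0,0],"fingers": 1}
    - {"dp": [0,0,0],"turn": [0,0,0],"fingers": 1}
  force: 40

```text
clock: 13.02
eef_pos: [428.3, -119.5, 19.0]
tcp_rot: [-3.139, 0.003, -2.744]
contact_force: [-0.1, 0.8, 7.0]
opening: 0.604
grasp_force: 41.6
```

Call:
play_rows:
  rows:
    - {"dp": [0,0,0],"turn": [0,0,0],"fingers": 1}
    - {"dp": [0,0,-0.6],"turn": [0,0,0],"fingers": 1}
    - {"dp": [0,0,-0.8],"turn": [0,0,0],"fingers": 1}
    - {"dp": [0,0,-0.8],"turn": [0,0,0],"fingers": 1}
    - {"dp": [0,0,-0.3],"turn": [0,0,0],"fingers": 1}

```text
clock: 13.43
eef_pos: [428.9, -119.7, 122.0]
tcp_rot: [-3.137, 0.005, -2.744]
contact_force: [1.4, -1.8, -1.0]
opening: 0.601
grasp_force: 43.0
```

```bash
python3 - <<'E'
from h import *
go(583.9,-77,100,167.4)
E
```

```text
at [ 428.9 -119.7  122. ] rot [-179.75    0.31 -157.22] q [-0.28  0.22  2.11  0.    0.8  -2.24] t 13.4 turnz 5.9 (or -54.10) dp [-3.55   1.888  0.549]
```

Call:
play_rows:
  rows:
    - {"dp": [0,0,0],"turn": [0,0,1],"fingers": 1}
    - {"dp": [0,0,0],"turn": [0,0,1],"fingers": 1}
    - {"dp": [0,0,0],"turn": [0,0,1],"fingers": 1}
    - {"dp": [0,0,0],"turn": [0,0,1],"fingers": 1}
    - {"dp": [0,0,0],"turn": [0,0,1],"fingers": 1}

```text
clock: 13.85
eef_pos: [427.1, -119.2, 118.6]
tcp_rot: [-3.141, 0.003, 3.01]
contact_force: [0.1, 0.1, -0.7]
opening: 0.601
grasp_force: 42.9
```

Call:
play_rows:
  rows:
    - {"dp": [-0.3,0.16,0],"turn": [0,0,0.9],"fingers": 1}
    - {"dp": [-0.8,0.42,0],"turn": [0,0,0],"fingers": 1}
    - {"dp": [-0.8,0.42,0],"turn": [0,0,0],"fingers": 1}
    - {"dp": [-0.8,0.42,0],"turn": [0,0,0],"fingers": 1}
    - {"dp": [-0.5,0.26,0],"turn": [0,0,0],"fingers": 1}

```text
clock: 14.27
eef_pos: [569.8, -79.5, 119.2]
tcp_rot: [3.141, 0.005, 2.922]
contact_force: [-0.3, 0.7, 0.1]
opening: 0.608
grasp_force: 42.9
```

Call:
play_rows:
  rows:
    - {"dp": [-0.3,0.18,0],"turn": [0,0,0],"fingers": 1}
    - {"dp": [0,0,0],"turn": [0,0,0],"fingers": 1}
    - {"dp": [0,0,0],"turn": [0,0,0],"fingers": 1}

```text
clock: 14.52
eef_pos: [579.4, -75.6, 118.0]
tcp_rot: [3.142, 0.001, 2.922]
contact_force: [-0.3, 0.9, -1.0]
opening: 0.601
grasp_force: 42.9
```

```bash
python3 - <<'E'
from h import *
go(583.9,-77,22.5,167.4);f=snap('wrist','w5')
for b in blobs(mask(f,'violet'),300): print(b.reshape(-1,2).mean(0).round(),rect(f,b,155))
E
```

```text
at [579.4 -75.6 118. ] rot [1.8000e+02 7.0000e-02 1.6743e+02] q [-0.13  0.42  1.82 -0.    0.9  -1.48] t 14.5 turnz 0.0 (or -60.00) dp [-0.118 -0.009  2.388]
[254. 275.] [570.1 -72.9  52.1  68.1  77.5]
```

View pics/w5.png

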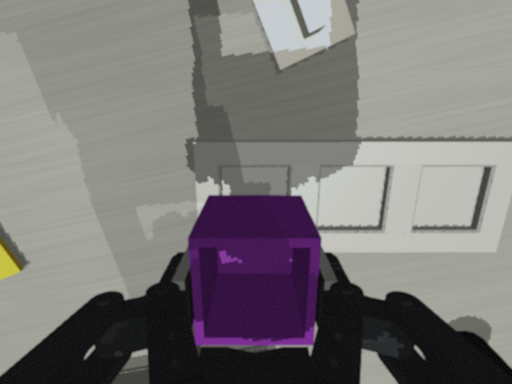

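```bash
python3 - <<'E'
from h import *
f=pickle.load(open('w5.pkl','rb'))
a=np.radians(167.43);T=np.array([[np.cos(a),np.sin(a)],[np.sin(a),-np.cos(a)]]);o=np.array([579.4,-75.6])
t=lambda uv,z:((ray(f,uv,z)[:,:2]-o)@T.T).round(1)
print('rim',t([(190,238),(320,238)],154).tolist(),'bottom',t([(208,197),(306,197)],99).tolist())
print('p0',t([(219,167),(291,167)],14).tolist())
print('p1',t([(320,167),(391,167),(383,231),(319,230)],14).tolist())
print('p2',t([(417,165),(494,165),(480,229),(413,229)],14).tolist())
print('outer',t([(193,141),(503,140),(330,252)],14).tolist())
g=cv2.cvtColor(f['pixels'],cv2.COLOR_RGB2GRAY)
print(g[125:260:2,355].tolist());print(g[150,180:210].tolist(),g[205,300:330].tolist(),g[205,370:425].tolist())
E
```

```text
rim [[26.3, -24.1], [26.4, 26.1]] bottom [[25.1, -25.3], [25.1, 29.7]]
p0 [[23.7, -28.6], [23.7, 31.2]]
p1 [[23.7, 55.3], [23.7, 114.2], [-34.3, 115.2], [-33.4, 58.2]]
p2 [[25.4, 135.5], [25.4, 199.3], [-32.3, 201.0], [-32.4, 141.5]]
outer [[45.1, -48.9], [45.9, 201.6], [-55.2, 69.7]]
[107, 107, 111, 137, 131, 113, 108, 100, 103, 129, 130, 128, 128, 129, 129, 152, 169, 181, 199, 199, 177, 192, 198, 199, 198, 199, 198, 198, 198, 199, 198, 197, 197, 197, 196, 197, 196, 196, 198, 196, 196, 196, 196, 196, 195, 195, 196, 195, 195, 195, 175, 90, 100, 145, 178, 195, 195, 194, 195, 194, 194, 194, 194, 190, 163, 160, 159, 159]
[146, 146, 147, 147, 148, 143, 125, 96, 85, 84, 84, 83, 85, 94, 101, 104, 103, 103, 102, 104, 102, 105, 102, 103, 103, 102, 103, 102, 104, 104] [40, 33, 34, 39, 65, 121, 172, 197, 201, 201, 200, 200, 200, 200, 200, 199, 192, 178, 177, 191, 199, 200, 199, 199, 198, 199, 199, 199, 198, 199] [195, 194, 195, 195, 194, 194, 195, 194, 194, 192, 177, 131, 79, 70, 97, 135, 156, 161, 175, 190, 194, 194, 193, 192, 193, 192, 192, 193, 193, 193, 192, 193, 192, 192, 192, 192, 192, 192, 192, 192, 191, 192, 191, 191, 186, 180, 182, 189, 191, 192, 192, 190, 191, 190, 191]
```

Call:
play_rows:
  rows:
    - {"dp": [-0.125,0,0.2],"turn": [0,0,0],"fingers": 1}
    - {"dp": [0,0,0.6],"turn": [0,0,0],"fingers": 1}
    - {"dp": [0,0,0.6],"turn": [0,0,0],"fingers": 1}
    - {"dp": [0,0,0.5],"turn": [0,0,0],"fingers": 1}
    - {"dp": [0,0,0.2],"turn": [0,0,0],"fingers": 1}

```text
clock: 14.98
eef_pos: [582.7, -77.3, 31.0]
tcp_rot: [-3.141, -0.001, 2.921]
contact_force: [3.5, -1.3, 22.8]
opening: 0.603
grasp_force: 46.4
```

Call:
play_rows:
  rows:
    - {"dp": [0,0,0.1],"turn": [0,0,0],"fingers": 1}
    - {"dp": [0,0,0.1],"turn": [0,0,0],"fingers": 1}
    - {"dp": [0,0,0],"turn": [0,0,0],"fingers": 1}

```text
clock: 15.23
eef_pos: [586.8, -78.1, 26.9]
tcp_rot: [3.142, 0.006, 2.921]
contact_force: [4.5, -3.4, 8.1]
opening: 0.6
grasp_force: 46.9
```

```bash
python3 - <<'E'
from h import *
go(583.9,-77,23,167.4)
E
```

```text
at [586.8 -78.1  26.9] rot [180.     0.36 167.36] q [-0.13  0.56  1.85 -0.    0.73 -1.48] t 15.2 turnz -0.01 (or 59.99) dp [0.078 0.011 0.098]
```

Call:
play_rows:
  rows:
    - {"dp": [0,0,0.06],"turn": [0,0,0],"fingers": 1}
    - {"dp": [0,0,0.06],"turn": [0,0,0],"fingers": 1}
    - {"dp": [0,0,0],"turn": [0,0,0],"fingers": 1}

```text
clock: 15.48
eef_pos: [588.0, -78.2, 24.1]
tcp_rot: [3.141, 0.009, 2.921]
contact_force: [0.0, -2.0, 24.8]
opening: 0.599
grasp_force: 50.1
```

Call:
play_rows:
  rows:
    - {"dp": [0,0,0],"turn": [0,0,0],"fingers": 0.45}
    - {"dp": [0,0,0],"turn": [0,0,0],"fingers": 0.3}
    - {"dp": [0,0,0],"turn": [0,0,0],"fingers": 0}
    - {"dp": [0,0,0],"turn": [0,0,0],"fingers": 0}
    - {"dp": [0,0,0],"turn": [0,0,0],"fingers": 0}

```text
clock: 15.9
eef_pos: [583.4, -77.1, 20.0]
tcp_rot: [-3.142, -0.001, 2.921]
contact_force: [0.1, -0.1, -0.9]
opening: 1.0
grasp_force: 0.0
```

Call:
play_rows:
  rows:
    - {"dp": [0,0,-0.4],"turn": [0,0,0],"fingers": 0}
    - {"dp": [0,0,-0.9],"turn": [0,0,0],"fingers": 0}
    - {"dp": [0,0,-0.9],"turn": [0,0,0],"fingers": 0}
    - {"dp": [0,0,-0.9],"turn": [0,0,0],"fingers": 0}
    - {"dp": [0,0,-0.9],"turn": [0,0,0],"fingers": 0}

```text
clock: 16.32
eef_pos: [583.1, -76.9, 181.2]
tcp_rot: [-3.142, -0.001, 2.921]
contact_force: [1.0, -1.6, -0.2]
opening: 0.999
grasp_force: 0.0
```

Call:
play_rows:
  rows:
    - {"dp": [0,0,0],"turn": [0,0,0],"fingers": 0}
    - {"dp": [0,0,0],"turn": [0,0,0],"fingers": 0}
    - {"dp": [0,0,0],"turn": [0,0,0],"fingers": 0}

```text
clock: 16.57
eef_pos: [583.3, -76.9, 179.5]
tcp_rot: [-3.141, -0.001, 2.921]
contact_force: [-0.1, -0.2, -0.7]
opening: 0.999
grasp_force: 0.0
```

```bash
python3 - <<'E'
from h import *
go(474,-359.3,180,173.5);f=snap('wrist','w6')
for b in blobs(mask(f,'violet'),300): print(b.reshape(-1,2).mean(0).round(),rect(f,b,59),b.reshape(-1,2).min(0),b.reshape(-1,2).max(0))
E
```

```text
at [583.3 -76.9 179.5] rot [-1.7999e+02 -5.0000e-02  1.6738e+02] q [-0.13  0.35  1.76 -0.    1.03 -1.48] t 16.6 turnz -1.02 (or 58.98) dp [ 1.915 -7.324 -0.014]
[253. 182.] [577.9 -75.3  50.3  57.8  77.4] [226 151] [282 213]
```

View pics/w6.png

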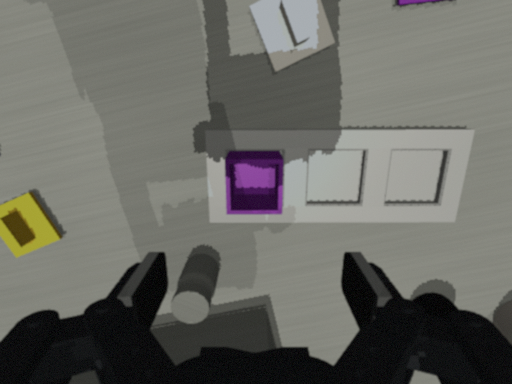

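Call:
play_rows:
  rows:
    - {"dp": [0,0,0],"turn": [0,0,-1],"fingers": 0}
    - {"dp": [0.24,-0.92,0],"turn": [0,0,0],"fingers": 0}
    - {"dp": [0.24,-0.92,0],"turn": [0,0,0],"fingers": 0}
    - {"dp": [0.24,-0.92,0],"turn": [0,0,0],"fingers": 0}
    - {"dp": [0.24,-0.92,0],"turn": [0,0,0],"fingers": 0}

```text
clock: 17.03
eef_pos: [526.9, -219.4, 178.0]
tcp_rot: [3.141, -0.003, 3.027]
contact_force: [0.5, -0.1, 0.6]
opening: 0.998
grasp_force: 0.0
```

Call:
play_rows:
  rows:
    - {"dp": [0.24,-0.92,0],"turn": [0,0,0],"fingers": 0}
    - {"dp": [0.24,-0.92,0],"turn": [0,0,0],"fingers": 0}
    - {"dp": [0.24,-0.92,0],"turn": [0,0,0],"fingers": 0}
    - {"dp": [0.24,-0.9,0],"turn": [0,0,0],"fingers": 0}
    - {"dp": [0,0,0],"turn": [0,0,0],"fingers": 0}

```text
clock: 17.45
eef_pos: [470.7, -364.5, 178.1]
tcp_rot: [-3.141, -0.003, 3.023]
contact_force: [-0.4, 0.0, 1.4]
opening: 1.001
grasp_force: 0.0
```

Call:
play_rows:
  rows:
    - {"dp": [0,0,0],"turn": [0,0,0],"fingers": 0}
    - {"dp": [0,0,0],"turn": [0,0,0],"fingers": 0}
    - {"dp": [0,0,0],"turn": [0,0,0],"fingers": 0}

```text
clock: 17.7
eef_pos: [473.6, -358.4, 179.0]
tcp_rot: [3.14, -0.002, 3.027]
contact_force: [-0.1, -0.2, 0.2]
opening: 1.001
grasp_force: 0.0
```

```bash
python3 - <<'E'
from h import *
go(474,-359.3,18,173.5);f=snap('wrist','w7')
for c in('blue','yellow'):
  for b in blobs(mask(f,c),300): print(c,b.reshape(-1,2).mean(0).round(),rect(f,b,55),rect(f,b,12),b.reshape(-1,2).min(0),b.reshape(-1,2).max(0))
E
```

```text
at [ 473.6 -358.4  179. ] rot [ 1.7992e+02 -9.0000e-02  1.7342e+02] q [-0.65  0.36  1.75  0.    1.03 -2.11] t 17.7 turnz -0.01 (or 59.99) dp [-0.012 -0.021  4.025]
blue [251. 188.] [ 473.9 -360.6   50.4   52.6   83.7] [ 486.2 -362.5   58.6   61.1   83.7] [224 160] [279 215]
yellow [279. 264.] [ 556.8 -342.2   55.1   50.4   10.7] [ 582.5 -341.1   64.    58.5   10.7] [248 236] [308 291]
```

Call:
play_rows:
  rows:
    - {"dp": [0,-0.03,0.9],"turn": [0,0,0],"fingers": 0}
    - {"dp": [0,0,0.9],"turn": [0,0,0],"fingers": 0}
    - {"dp": [0,0,0.9],"turn": [0,0,0],"fingers": 0}
    - {"dp": [0,0,0.8],"turn": [0,0,0],"fingers": 0}
    - {"dp": [0,0,0.5],"turn": [0,0,0],"fingers": 0}

```text
clock: 18.17
eef_pos: [472.8, -358.5, 16.8]
tcp_rot: [3.14, -0.003, 3.028]
contact_force: [-0.6, 1.5, 0.2]
opening: 1.0
grasp_force: 0.0
```

Call:
play_rows:
  rows:
    - {"dp": [0,0,0],"turn": [0,0,0],"fingers": 0.3}
    - {"dp": [0,0,0],"turn": [0,0,0],"fingers": 1}
    - {"dp": [0,0,0],"turn": [0,0,0],"fingers": 1}
    - {"dp": [0,0,0],"turn": [0,0,0],"fingers": 1}
    - {"dp": [0,0,0],"turn": [0,0,0],"fingers": 1}
  force: 40

```text
clock: 18.58
eef_pos: [474.6, -361.4, 21.8]
tcp_rot: [-3.14, 0.002, 3.026]
contact_force: [-0.0, -0.5, -0.9]
opening: 0.601
grasp_force: 43.3
```

Call:
play_rows:
  rows:
    - {"dp": [0,0,0],"turn": [0,0,0],"fingers": 1}
    - {"dp": [0,0,-0.6],"turn": [0,0,0],"fingers": 1}
    - {"dp": [0,0,-0.9],"turn": [0,0,0],"fingers": 1}
    - {"dp": [0,0,-0.9],"turn": [0,0,0],"fingers": 1}
    - {"dp": [0,0,-0.9],"turn": [0,0,0],"fingers": 1}

```text
clock: 19.0
eef_pos: [473.2, -360.7, 154.0]
tcp_rot: [3.142, -0.0, 3.026]
contact_force: [0.4, -1.2, -2.5]
opening: 0.601
grasp_force: 43.4
```

```bash
python3 - <<'E'
from h import *
go(621.5,89.5,150,167.4)
E
```

```text
at [ 473.2 -360.7  154. ] rot [ 1.8000e+02 -1.0000e-02  1.7337e+02] q [-0.65  0.39  1.77 -0.    0.98 -2.11] t 19.0 turnz 1.0 (or -59.00) dp [-1.162 11.793  0.099]
```

Call:
play_rows:
  rows:
    - {"dp": [0,0,0],"turn": [0,0,1],"fingers": 1}
    - {"dp": [-0.05,0.51,0],"turn": [0,0,0],"fingers": 1}
    - {"dp": [-0.09,0.9,0],"turn": [0,0,0],"fingers": 1}
    - {"dp": [-0.09,0.9,0],"turn": [0,0,0],"fingers": 1}
    - {"dp": [-0.09,0.9,0],"turn": [0,0,0],"fingers": 1}

```text
clock: 19.42
eef_pos: [514.3, -237.5, 152.9]
tcp_rot: [-3.141, 0.001, 2.92]
contact_force: [1.4, -0.3, -1.8]
opening: 0.602
grasp_force: 43.6
```

Call:
play_rows:
  rows:
    - {"dp": [-0.09,0.9,0],"turn": [0,0,0],"fingers": 1}
    - {"dp": [-0.09,0.9,0],"turn": [0,0,0],"fingers": 1}
    - {"dp": [-0.09,0.9,0],"turn": [0,0,0],"fingers": 1}
    - {"dp": [-0.09,0.9,0],"turn": [0,0,0],"fingers": 1}
    - {"dp": [-0.09,0.9,0],"turn": [0,0,0],"fingers": 1}

```text
clock: 19.83
eef_pos: [571.4, -65.0, 152.8]
tcp_rot: [3.141, 0.001, 2.921]
contact_force: [0.4, 0.4, -1.0]
opening: 0.605
grasp_force: 43.6
```

Call:
play_rows:
  rows:
    - {"dp": [-0.09,0.9,0],"turn": [0,0,0],"fingers": 1}
    - {"dp": [-0.09,0.9,0],"turn": [0,0,0],"fingers": 1}
    - {"dp": [-0.09,0.9,0],"turn": [0,0,0],"fingers": 1}
    - {"dp": [-0.09,0.9,0],"turn": [0,0,0],"fingers": 1}
    - {"dp": [-0.03,0.49,0.5],"turn": [0,0,0],"fingers": 1}

```text
clock: 20.25
eef_pos: [625.8, 93.5, 136.2]
tcp_rot: [3.138, 0.008, 2.923]
contact_force: [1.7, 0.1, -0.2]
opening: 0.605
grasp_force: 43.6
```

Call:
play_rows:
  rows:
    - {"dp": [0,0,0.4],"turn": [0,0,0],"fingers": 1}
    - {"dp": [0,0,0],"turn": [0,0,0],"fingers": 1}
    - {"dp": [0,0,0],"turn": [0,0,0],"fingers": 1}
    - {"dp": [0,0,0],"turn": [0,0,0],"fingers": 1}

```text
clock: 20.58
eef_pos: [622.2, 89.0, 117.0]
tcp_rot: [3.142, 0.001, 2.921]
contact_force: [0.3, -0.1, -0.8]
opening: 0.604
grasp_force: 43.4
```

```bash
python3 - <<'E'
from h import *
go(621.5,89.5,25,167.4);f=snap('wrist','w8')
E
```

```text
at [622.2  89.  117. ] rot [1.7999e+02 3.0000e-02 1.6734e+02] q [ 0.14  0.48  1.72 -0.    0.94 -1.21] t 20.6 turnz -0.01 (or 59.99) dp [0.02  0.009 2.3  ]
```

View pics/w8.png

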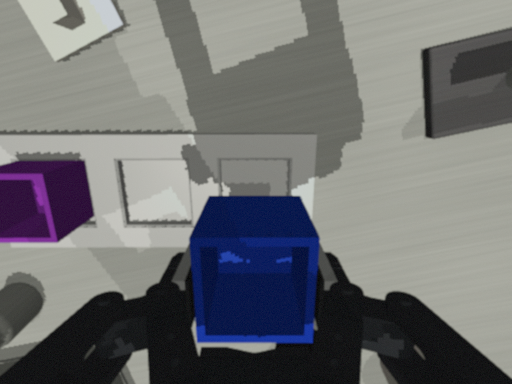

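```bash
python3 - <<'E'
from h import *
f=pickle.load(open('w8.pkl','rb'))
a=np.radians(167.34);T=np.array([[np.cos(a),np.sin(a)],[np.sin(a),-np.cos(a)]]);o=np.array([622.2,89.0])
t=lambda uv,z:((ray(f,uv,z)[:,:2]-o)@T.T).round(1)
print('rim',t([(191,238),(318,238)],150).tolist(),'bottom',t([(207,197),(305,197)],95).tolist())
print('p2',t([(220,158),(291,158)],14).tolist())
print('p1',t([(120,160),(191,159),(191,223),(127,223)],14).tolist())
print('outer',t([(317,134),(100,133),(150,247)],14).tolist())
E
```

```text
rim [[24.8, -24.4], [24.8, 26.0]] bottom [[24.1, -26.3], [24.1, 29.7]]
p2 [[31.4, -27.4], [31.4, 30.8]]
p1 [[29.7, -109.7], [30.5, -51.2], [-26.3, -54.9], [-26.3, -111.1]]
outer [[50.8, 50.9], [51.5, -122.7], [-49.7, -93.4]]
```

Call:
play_rows:
  rows:
    - {"dp": [-0.01,0.02,0.5],"turn": [0,0,0],"fingers": 1}
    - {"dp": [0,0,0.7],"turn": [0,0,0],"fingers": 1}
    - {"dp": [0,0,0.5],"turn": [0,0,0],"fingers": 1}
    - {"dp": [0,0,0.2],"turn": [0,0,0],"fingers": 1}
    - {"dp": [0,0,0.1],"turn": [0,0,0],"fingers": 1}

```text
clock: 21.05
eef_pos: [622.2, 89.5, 35.7]
tcp_rot: [-3.141, -0.001, 2.92]
contact_force: [0.3, -0.4, -1.1]
opening: 0.6
grasp_force: 43.5
```

Call:
play_rows:
  rows:
    - {"dp": [0,0,0.1],"turn": [0,0,0],"fingers": 1}
    - {"dp": [0,0,0.1],"turn": [0,0,0],"fingers": 1}
    - {"dp": [0,0,0],"turn": [0,0,0],"fingers": 1}

```text
clock: 21.3
eef_pos: [623.0, 90.2, 28.6]
tcp_rot: [3.141, 0.001, 2.921]
contact_force: [-1.1, 0.5, -2.1]
opening: 0.598
grasp_force: 43.5
```

No contact; it is in the mouth. Lower onto the floor and release.

Call:
play_rows:
  rows:
    - {"dp": [0,0,0.05],"turn": [0,0,0],"fingers": 1}
    - {"dp": [0,0,0.05],"turn": [0,0,0],"fingers": 1}
    - {"dp": [0,0,0.03],"turn": [0,0,0],"fingers": 1}
    - {"dp": [0,0,0],"turn": [0,0,0],"fingers": 1}

```text
clock: 21.63
eef_pos: [623.3, 90.4, 25.5]
tcp_rot: [3.141, 0.001, 2.921]
contact_force: [-6.8, -1.4, 20.3]
opening: 0.603
grasp_force: 46.0
```

Call:
play_rows:
  rows:
    - {"dp": [0,0,0],"turn": [0,0,0],"fingers": 0.4}
    - {"dp": [0,0,0],"turn": [0,0,0],"fingers": 0.2}
    - {"dp": [0,0,0],"turn": [0,0,0],"fingers": 0}
    - {"dp": [0,0,0],"turn": [0,0,0],"fingers": 0}
    - {"dp": [0,0,0],"turn": [0,0,0],"fingers": 0}

```text
clock: 22.05
eef_pos: [622.6, 90.3, 22.9]
tcp_rot: [3.142, 0.0, 2.921]
contact_force: [-0.0, -1.1, -0.3]
opening: 1.001
grasp_force: 0.0
```

Call:
play_rows:
  rows:
    - {"dp": [0,0,-0.4],"turn": [0,0,0],"fingers": 0}
    - {"dp": [0,0,-0.9],"turn": [0,0,0],"fingers": 0}
    - {"dp": [0,0,-0.9],"turn": [0,0,0],"fingers": 0}
    - {"dp": [0,0,-0.9],"turn": [0,0,0],"fingers": 0}
    - {"dp": [0,0,-0.9],"turn": [0,0,0],"fingers": 0}

```text
clock: 22.47
eef_pos: [622.2, 90.2, 184.2]
tcp_rot: [-3.141, -0.001, 2.921]
contact_force: [0.8, -0.1, -0.8]
opening: 1.001
grasp_force: 0.0
```

Call:
play_rows:
  rows:
    - {"dp": [0,0,0],"turn": [0,0,0],"fingers": 0}
    - {"dp": [0,0,0],"turn": [0,0,0],"fingers": 0}
    - {"dp": [0,0,0],"turn": [0,0,0],"fingers": 0}

```text
clock: 22.72
eef_pos: [622.1, 90.2, 182.3]
tcp_rot: [-3.141, -0.001, 2.921]
contact_force: [-0.6, -0.0, -1.0]
opening: 0.999
grasp_force: 0.0
```

```bash
python3 - <<'E'
from h import *
go(480,150,260,180);f=snap('wrist','w9')
for c in('violet','blue'):
  for b in blobs(mask(f,c),200): print(c,b.reshape(-1,2).mean(0).round(),'z59',rect(f,b,59),'z12',rect(f,b,12))
for n in('side','scene'):
  f=snap(n,n+'9')
  for c in('violet','blue'):
    for b in blobs(mask(f,c),100): print(n,c,b.reshape(-1,2).mean(0).round(),'z59',rect(f,b,59),'z12',rect(f,b,12))
E
```

```text
at [622.1  90.2 182.3] rot [-1.7999e+02 -3.0000e-02  1.6738e+02] q [ 0.14  0.41  1.67  0.    1.07 -1.21] t 22.7 turnz -2.1 (or 57.90) dp [ 3.553  1.495 -1.942]
violet [ 72. 177.] z59 [579.9 -66.2  69.   57.2  77.4] z12 [585.7 -97.   81.3  67.4  77.4]
blue [255. 185.] z59 [620.   91.5  50.1  57.8  77.4] z12 [632.9  88.6  58.9  68.   77.4]
side violet [279. 222.] z59 [574.8 -95.8  82.1  51.7  71.8] z12 [589.8 -61.2  86.8  54.6  71.8]
side violet [210. 192.] z59 [424.8  74.9  69.4  53.1  82.3] z12 [431.4 119.2  73.4  56.1  82.3]
side blue [273. 178.] z59 [615.9  66.   91.5  51.3  76.7] z12 [633.2 109.9  96.6  54.2  76.7]
side blue [203. 170.] z59 [425.9 166.9  56.5  53.8  61.1] z12 [432.5 216.4  59.7  56.8  61.1]
scene violet [316. 216.] z59 [449.3 132.6  56.4  55.9  82.8] z12 [430.7 117.9  59.6  59.2  82.8]
scene blue [339. 249.] z59 [451.8 231.1  54.8  55.8  59.6] z12 [433.3 222.1  58.   59.1  59.6]
scene blue [247. 237.] z59 [625.7  93.9  56.5  50.7  77.7] z12 [617.3  77.   59.7  53.6  77.7]
```

Call:
play_rows:
  rows:
    - {"dp": [0,0,-0.4],"turn": [0,0,-1],"fingers": 0}
    - {"dp": [0,0,-0.8],"turn": [0,0,-1],"fingers": 0}
    - {"dp": [0.76,0.47,0],"turn": [0,0,-0.1],"fingers": 0}
    - {"dp": [0.76,0.47,0],"turn": [0,0,0],"fingers": 0}
    - {"dp": [0.76,0.47,0],"turn": [0,0,0],"fingers": 0}

```text
clock: 23.28
eef_pos: [530.3, 147.1, 229.8]
tcp_rot: [-3.141, -0.002, 3.14]
contact_force: [-0.4, 0.6, -0.6]
opening: 0.996
grasp_force: 0.0
```

Call:
play_rows:
  rows:
    - {"dp": [0.76,0.47,0],"turn": [0,0,0],"fingers": 0}
    - {"dp": [0,0,0],"turn": [0,0,0],"fingers": 0}
    - {"dp": [0,0,0],"turn": [0,0,0],"fingers": 0}
    - {"dp": [0,0,0],"turn": [0,0,0],"fingers": 0}

```text
clock: 23.62
eef_pos: [501.4, 165.8, 230.4]
tcp_rot: [-3.141, -0.0, -3.141]
contact_force: [0.6, 0.3, -0.8]
opening: 1.002
grasp_force: 0.0
```

```bash
python3 - <<'E'
from h import *
go(431,118,25,180);f=snap('wrist','w10')
for c in('violet','blue'):
  for b in blobs(mask(f,c),200): print(c,b.reshape(-1,2).mean(0).round(),'z59',rect(f,b,59),'z12',rect(f,b,12))
E
```

```text
at [501.4 165.8 230.4] rot [-1.7998e+02 -2.0000e-02 -1.7998e+02] q [ 0.32  0.2   1.84 -0.    1.1  -1.25] t 23.6 turnz 0.0 (or -60.00) dp [ 1.76  -1.196  5.134]
violet [ 55. 237.] z59 [573.1 -61.2  75.8  73.5  77.4] z12 [595.5 -95.4  87.2  84.5  77.4]
violet [213. 104.] z59 [429.8 124.8  51.   51.3  82.8] z12 [430.6 118.6  58.7  59.   82.8]
blue [303. 106.] z59 [431.6 214.9  51.   51.1  61. ] z12 [432.8 222.2  58.6  58.8  61. ]
blue [194. 265.] z59 [610.7  93.5  52.5  76.9  77.5] z12 [638.6  82.6  60.4  88.5  77.5]
```

View pics/w10.png

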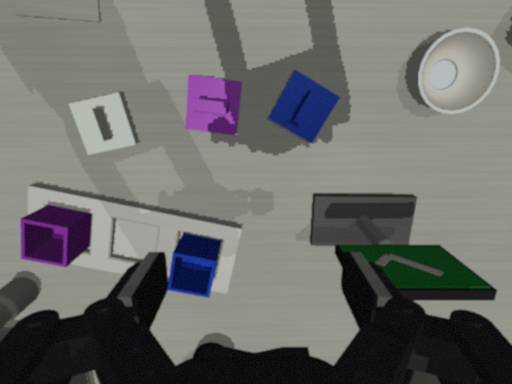

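Call:
play_rows:
  rows:
    - {"dp": [0,0,0],"turn": [0,0,1],"fingers": 0}
    - {"dp": [0,0,0],"turn": [0,0,1],"fingers": 0}
    - {"dp": [0,0,0],"turn": [0,0,1],"fingers": 0}
    - {"dp": [0,0,0],"turn": [0,0,1],"fingers": 0}
    - {"dp": [0,0,0],"turn": [0,0,1],"fingers": 0}

```text
clock: 24.08
eef_pos: [502.2, 165.1, 230.4]
tcp_rot: [-3.141, -0.0, 2.611]
contact_force: [1.1, 0.1, -0.1]
opening: 1.001
grasp_force: 0.0
```

Call:
play_rows:
  rows:
    - {"dp": [0,0,0],"turn": [0,0,1],"fingers": 0}
    - {"dp": [0,0,0],"turn": [0,0,1],"fingers": 0}
    - {"dp": [0,0,0],"turn": [0,0,1],"fingers": 0}
    - {"dp": [0,0,0],"turn": [0,0,1],"fingers": 0}
    - {"dp": [0,0,0],"turn": [0,0,1],"fingers": 0}

```text
clock: 24.5
eef_pos: [502.2, 165.1, 230.4]
tcp_rot: [-3.141, 0.0, 2.088]
contact_force: [-0.6, -1.1, -0.1]
opening: 1.001
grasp_force: 0.0
```

Call:
play_rows:
  rows:
    - {"dp": [0,0,0],"turn": [0,0,1],"fingers": 0}
    - {"dp": [0,0,0],"turn": [0,0,1],"fingers": 0}
    - {"dp": [0,0,0],"turn": [0,0,1],"fingers": 0}
    - {"dp": [0,0,0],"turn": [0,0,1],"fingers": 0}
    - {"dp": [0,0,0],"turn": [0,0,1],"fingers": 0}

```text
clock: 24.92
eef_pos: [502.2, 165.1, 230.4]
tcp_rot: [-3.141, 0.0, 1.564]
contact_force: [0.6, -0.3, 0.5]
opening: 1.001
grasp_force: 0.0
```

Call:
play_rows:
  rows:
    - {"dp": [0,0,0],"turn": [0,0,1],"fingers": 0}
    - {"dp": [0,0,0],"turn": [0,0,0.2],"fingers": 0}
    - {"dp": [-0.46,-0.54,0.6],"turn": [0,0,0],"fingers": 0}
    - {"dp": [-0.46,-0.54,0.6],"turn": [0,0,0],"fingers": 0}
    - {"dp": [-0.46,-0.54,0.6],"turn": [0,0,0],"fingers": 0}

```text
clock: 25.33
eef_pos: [430.0, 118.4, 158.0]
tcp_rot: [3.141, -0.0, 1.447]
contact_force: [0.4, 0.1, -0.6]
opening: 1.001
grasp_force: 0.0
```

Call:
play_rows:
  rows:
    - {"dp": [0,0,0.5],"turn": [0,0,0],"fingers": 0}
    - {"dp": [0,0,0.4],"turn": [0,0,0],"fingers": 0}
    - {"dp": [0,0,0],"turn": [0,0,0],"fingers": 0}
    - {"dp": [0,0,0],"turn": [0,0,0],"fingers": 0}
    - {"dp": [0,0,0],"turn": [0,0,0],"fingers": 0}

```text
clock: 25.75
eef_pos: [431.0, 119.2, 123.5]
tcp_rot: [3.141, -0.0, 1.445]
contact_force: [-0.4, -0.3, 0.2]
opening: 1.004
grasp_force: 0.0
```

```bash
python3 - <<'E'
from h import *
go(430.6,118.6,16,82.8);f=snap('wrist','w11')
for b in blobs(mask(f,'violet'),200): print(b.reshape(-1,2).mean(0).round(),'z12',rect(f,b,12))
E
```

```text
at [431.  119.2 123.5] rot [ 1.7996e+02 -1.0000e-02  8.2820e+01] q [ 0.27  0.23  2.1  -0.    0.81  0.39] t 25.8 turnz 0.0 (or -60.00) dp [-0.017 -0.009  2.689]
[252. 192.] z12 [430.8 119.5  58.9  59.2  82.8]
[424. 379.] z12 [ 593.  -113.4   17.1   30.5   82.8]
```

Position confirmed to within 1 mm. Descend and grip the handle.

Call:
play_rows:
  rows:
    - {"dp": [0,0,0.8],"turn": [0,0,0],"fingers": 0}
    - {"dp": [0,0,0.8],"turn": [0,0,0],"fingers": 0}
    - {"dp": [0,0,0.7],"turn": [0,0,0],"fingers": 0}
    - {"dp": [0,0,0.35],"turn": [0,0,0],"fingers": 0}
    - {"dp": [0,0,0],"turn": [0,0,0],"fingers": 0.5}

```text
clock: 26.22
eef_pos: [429.1, 119.0, 15.2]
tcp_rot: [-3.139, 0.001, 1.445]
contact_force: [-0.8, -0.5, -0.5]
opening: 0.886
grasp_force: 0.0
```

Call:
play_rows:
  rows:
    - {"dp": [0,0,0],"turn": [0,0,0],"fingers": 0.7}
    - {"dp": [0,0,0],"turn": [0,0,0],"fingers": 0.8}
    - {"dp": [0,0,0],"turn": [0,0,0],"fingers": 1}
    - {"dp": [0,0,0],"turn": [0,0,0],"fingers": 1}
    - {"dp": [0,0,0],"turn": [0,0,0],"fingers": 1}
  force: 30

```text
clock: 26.63
eef_pos: [430.7, 119.4, 17.9]
tcp_rot: [3.14, -0.001, 1.445]
contact_force: [0.7, -0.1, -0.3]
opening: 0.142
grasp_force: 0.0
```

Call:
play_rows:
  rows:
    - {"dp": [0,0,0],"turn": [0,0,0],"fingers": 1}
    - {"dp": [0,0,0],"turn": [0,0,0],"fingers": 1}
    - {"dp": [0,0,0],"turn": [0,0,0],"fingers": 1}

```text
clock: 26.88
eef_pos: [430.7, 119.4, 17.9]
tcp_rot: [3.14, -0.001, 1.445]
contact_force: [-0.7, -0.1, 8.4]
opening: 0.13
grasp_force: 30.1
```

Call:
play_rows:
  rows:
    - {"dp": [0,0,-0.5],"turn": [0,0,0],"fingers": 1}
    - {"dp": [0,0,-0.9],"turn": [0,0,0],"fingers": 1}
    - {"dp": [0,0,-0.9],"turn": [0,0,0],"fingers": 1}
    - {"dp": [0,0,-0.8],"turn": [0,0,0.45],"fingers": 1}
    - {"dp": [0,0,0],"turn": [0,0,0.45],"fingers": 1}

```text
clock: 27.3
eef_pos: [433.4, 120.1, 146.8]
tcp_rot: [3.133, -0.004, 1.349]
contact_force: [1.6, 0.9, 0.3]
opening: 0.135
grasp_force: 29.7
```

```bash
python3 - <<'E'
from h import *
go(565,-151,140,77.4)
E
```

```text
at [433.4 120.1 146.8] rot [179.52  -0.25  77.27] q [0.27 0.19 2.08 0.   0.86 0.49] t 27.3 turnz -0.02 (or 59.98) dp [-5.897  4.69   0.17 ]
```

Call:
play_rows:
  rows:
    - {"dp": [-0.66,0.52,0],"turn": [0,0,0],"fingers": 1}
    - {"dp": [-0.66,0.52,0],"turn": [0,0,0],"fingers": 1}
    - {"dp": [-0.66,0.52,0],"turn": [0,0,0],"fingers": 1}
    - {"dp": [-0.66,0.52,0],"turn": [0,0,0],"fingers": 1}
    - {"dp": [-0.66,0.52,0],"turn": [0,0,0],"fingers": 1}

```text
clock: 27.72
eef_pos: [503.1, -33.9, 141.5]
tcp_rot: [3.141, -0.0, 1.351]
contact_force: [-0.7, 0.2, -0.3]
opening: 0.13
grasp_force: 29.7
```

Call:
play_rows:
  rows:
    - {"dp": [-0.66,0.52,0],"turn": [0,0,0],"fingers": 1}
    - {"dp": [-0.66,0.52,0],"turn": [0,0,0],"fingers": 1}
    - {"dp": [-0.66,0.52,0],"turn": [0,0,0],"fingers": 1}
    - {"dp": [-0.62,0.52,0],"turn": [0,0,0],"fingers": 1}
    - {"dp": [0,0,0],"turn": [0,0,0],"fingers": 1}

```text
clock: 28.13
eef_pos: [564.0, -156.7, 141.7]
tcp_rot: [3.137, 0.001, 1.348]
contact_force: [-0.7, -0.5, 0.0]
opening: 0.129
grasp_force: 29.7
```

Call:
play_rows:
  rows:
    - {"dp": [0,0,0],"turn": [0,0,0],"fingers": 1}
    - {"dp": [0,0,0],"turn": [0,0,0],"fingers": 1}
    - {"dp": [0,0,0],"turn": [0,0,0],"fingers": 1}

```text
clock: 28.38
eef_pos: [560.3, -151.0, 140.9]
tcp_rot: [-3.141, -0.0, 1.351]
contact_force: [-1.2, 0.2, 0.3]
opening: 0.133
grasp_force: 29.7
```

```bash
python3 - <<'E'
from h import *
go(565,-151,140,77.4);f=snap('wrist','w12')
for b in blobs(mask(f,'violet'),200): print(b.reshape(-1,2).mean(0).round(),b.reshape(-1,2).min(0),b.reshape(-1,2).max(0),'z59',rect(f,b,59),'z130',rect(f,b,130))
E
```

```text
at [ 560.3 -151.   140.9] rot [-1.7995e+02 -1.0000e-02  7.7420e+01] q [-0.27  0.39  1.81  0.    0.95 -0.05] t 28.4 turnz 0.0 (or -60.00) dp [0.026 0.114 0.021]
[254. 246.] [197 198] [311 305] z59 [ 551.4 -194.3   99.3   89.7   77.4] z130 [ 560.  -156.2   67.8   61.3   77.4]
[260.  99.] [223  62] [296 137] z59 [581.9 -76.1  50.6  50.8  77.4] z130 [580.8 -75.5  34.5  34.7  77.4]
```

View pics/w12.png

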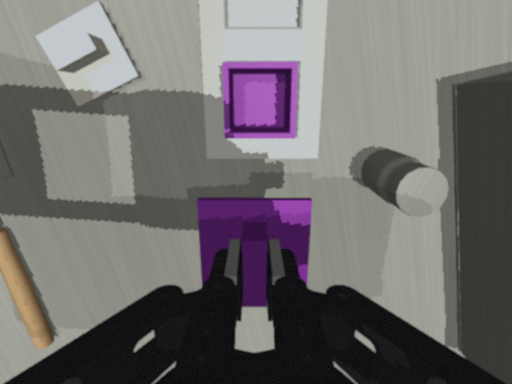

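```bash
python3 - <<'E'
from h import *
f=pickle.load(open('w12.pkl','rb'))
a=np.radians(77.42);T=np.array([[np.cos(a),np.sin(a)],[np.sin(a),-np.cos(a)]]);o=np.array([560.3,-151.0])
t=lambda uv,z:((ray(f,uv,z)[:,:2]-o)@T.T).round(1)
print('top edge',t([(198,198),(311,198)],135).tolist(),t([(198,198),(311,198)],130).tolist(),'tub',t([(223,62),(296,62),(296,137),(223,137)],59).tolist(), (np.array([581.9,-76.1])-o)@T.T)
E
```

```text
top edge [[30.4, -28.0], [30.4, 30.3]] [[28.7, -29.0], [28.8, 31.3]] tub [[103.1, -20.3], [103.1, 29.5], [52.5, 31.6], [52.5, -21.9]] [77.80639987  4.76803312]
```

Call:
play_rows:
  rows:
    - {"dp": [0.64,0.03,0],"turn": [0,0,0],"fingers": 1}
    - {"dp": [0.65,0.03,0],"turn": [0,0,0],"fingers": 1}
    - {"dp": [0.65,0.03,0],"turn": [0,0,0],"fingers": 1}
    - {"dp": [0,0,0.5],"turn": [0,0,0],"fingers": 1}
    - {"dp": [0,0,0.5],"turn": [0,0,0],"fingers": 1}

```text
clock: 28.85
eef_pos: [582.6, -74.7, 101.8]
tcp_rot: [3.138, -0.0, 1.354]
contact_force: [-0.6, -0.1, -0.6]
opening: 0.134
grasp_force: 29.7
```

Call:
play_rows:
  rows:
    - {"dp": [0,0,0.3],"turn": [0,0,0],"fingers": 1}
    - {"dp": [0,0,0],"turn": [0,0,0],"fingers": 1}
    - {"dp": [0,0,0],"turn": [0,0,0],"fingers": 1}
    - {"dp": [0,0,0],"turn": [0,0,0],"fingers": 1}

```text
clock: 29.18
eef_pos: [581.9, -77.1, 89.7]
tcp_rot: [3.141, -0.0, 1.351]
contact_force: [0.0, -0.3, -0.7]
opening: 0.132
grasp_force: 29.7
```

```bash
python3 - <<'E'
from h import *
go(580.6,-76,72,77.4)
E
```

```text
at [581.9 -77.1  89.7] rot [179.95  -0.    77.38] q [-0.13  0.46  1.83 -0.    0.85  0.09] t 29.2 turnz -0.0 (or 60.00) dp [ 0.02  -0.039  0.442]
```

Call:
play_rows:
  rows:
    - {"dp": [0.02,-0.03,0.1],"turn": [0,0,0],"fingers": 1}
    - {"dp": [0,0,0.1],"turn": [0,0,0],"fingers": 1}
    - {"dp": [0,0,0.1],"turn": [0,0,0],"fingers": 1}
    - {"dp": [0,0,0.1],"turn": [0,0,0],"fingers": 1}
    - {"dp": [0,0,0],"turn": [0,0,0],"fingers": 1}

```text
clock: 29.6
eef_pos: [580.0, -76.0, 72.0]
tcp_rot: [-3.14, 0.0, 1.35]
contact_force: [0.0, 0.3, -0.5]
opening: 0.132
grasp_force: 29.7
```

Call:
play_rows:
  rows:
    - {"dp": [0,0,0.04],"turn": [0,0,0],"fingers": 1}
    - {"dp": [0,0,0.04],"turn": [0,0,0],"fingers": 1}
    - {"dp": [0,0,0],"turn": [0,0,0],"fingers": 1}

```text
clock: 29.85
eef_pos: [580.8, -76.1, 70.0]
tcp_rot: [3.141, -0.0, 1.35]
contact_force: [-0.4, -0.3, 0.6]
opening: 0.129
grasp_force: 30.0
```

Call:
play_rows:
  rows:
    - {"dp": [0,0,0.03],"turn": [0,0,0],"fingers": 1}
    - {"dp": [0,0,0],"turn": [0,0,0],"fingers": 0.8}
    - {"dp": [0,0,0],"turn": [0,0,0],"fingers": 0.5}
    - {"dp": [0,0,0],"turn": [0,0,0],"fingers": 0.3}
    - {"dp": [0,0,0],"turn": [0,0,0],"fingers": 0}

```text
clock: 30.27
eef_pos: [580.5, -76.0, 68.3]
tcp_rot: [-3.141, -0.0, 1.351]
contact_force: [0.8, 0.4, -0.6]
opening: 0.621
grasp_force: 0.0
```

Call:
play_rows:
  rows:
    - {"dp": [0,0,0],"turn": [0,0,0],"fingers": 0}
    - {"dp": [0,0,-0.5],"turn": [0,0,0],"fingers": 0}
    - {"dp": [0,0,-0.9],"turn": [0,0,0],"fingers": 0}
    - {"dp": [0,0,-0.9],"turn": [0,0,0],"fingers": 0}
    - {"dp": [0,0,-0.9],"turn": [0,0,0],"fingers": 0}

```text
clock: 30.68
eef_pos: [580.0, -76.0, 197.5]
tcp_rot: [-3.14, 0.0, 1.351]
contact_force: [1.3, -0.8, 0.4]
opening: 1.003
grasp_force: 0.0
```

Call:
play_rows:
  rows:
    - {"dp": [0,0,0],"turn": [0,0,0],"fingers": 0}
    - {"dp": [0,0,0],"turn": [0,0,0],"fingers": 0}
    - {"dp": [0,0,0],"turn": [0,0,0],"fingers": 0}

```text
clock: 30.93
eef_pos: [580.2, -76.0, 196.0]
tcp_rot: [-3.141, 0.0, 1.351]
contact_force: [-0.3, -0.4, -0.9]
opening: 1.0
grasp_force: 0.0
```

```bash
python3 - <<'E'
from h import *
go(490,221,200,151);f=snap('wrist','w13');s=snap('side','s13')
a=f['pixels'][:,:,::-1][70:330,130:390];b=cv2.resize(s['pixels'][:,:,::-1][150:260,180:320],None,fx=3.4,fy=3.4,interpolation=3)
o=np.zeros((380,780,3),np.uint8);o[:260,:260]=a;o[:374,290:290+476]=b;cv2.imwrite('pics/c13.png',o)
for b in blobs(mask(f,'violet'),200): print(b.reshape(-1,2).mean(0).round(),'z64',rect(f,b,64))
f=snap('scene','sc13')
for c in('blue','violet'):
  for b in blobs(mask(f,c),100): print(c,b.reshape(-1,2).mean(0).round(),'z12',rect(f,b,12),'z64',rect(f,b,64))
E
```

```text
at [580.2 -76.  196. ] rot [-179.98    0.     77.38] q [-0.13  0.33  1.75  0.    1.06  0.09] t 30.9 turnz -12.27 (or 47.73) dp [ 5.571  5.401 -0.099]
[255. 184.] z64 [582.3 -74.1  63.5  58.9  77.4]
blue [339. 249.] z12 [433.3 222.1  58.   59.1  59.6] z64 [453.8 232.   54.5  55.5  59.6]
blue [247. 237.] z12 [617.1  75.9  57.   53.7  76.8] z64 [626.4  94.7  53.5  50.5  76.8]
violet [230. 180.] z12 [571.2 -95.   92.8  60.9  77.5] z64 [583.3 -65.8  87.1  57.2  77.5]
```

View pics/c13.png

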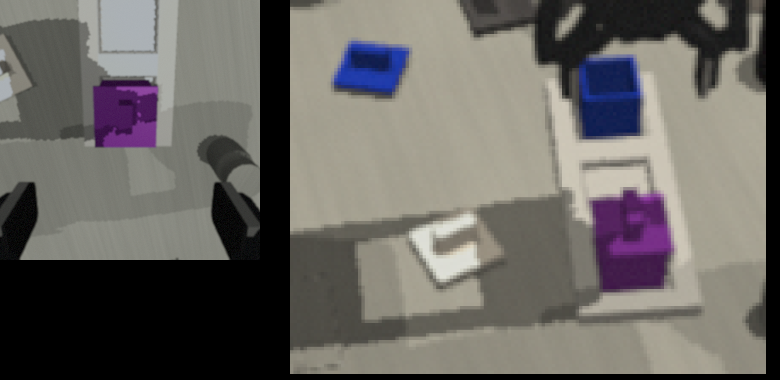

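Call:
play_rows:
  rows:
    - {"dp": [0,0,0],"turn": [0,0,-1],"fingers": 0}
    - {"dp": [0,0,0],"turn": [0,0,-1],"fingers": 0}
    - {"dp": [0,0,0],"turn": [0,0,-1],"fingers": 0}
    - {"dp": [0,0,0],"turn": [0,0,-1],"fingers": 0}
    - {"dp": [0,0,0],"turn": [0,0,-1],"fingers": 0}

```text
clock: 31.5
eef_pos: [579.8, -75.9, 195.0]
tcp_rot: [-3.139, -0.001, 1.879]
contact_force: [0.0, 0.4, 0.4]
opening: 1.003
grasp_force: 0.0
```

Call:
play_rows:
  rows:
    - {"dp": [0,0,0],"turn": [0,0,-1],"fingers": 0}
    - {"dp": [0,0,0],"turn": [0,0,-1],"fingers": 0}
    - {"dp": [0,0,0],"turn": [0,0,-1],"fingers": 0}
    - {"dp": [0,0,0],"turn": [0,0,-1],"fingers": 0}
    - {"dp": [0,0,0],"turn": [0,0,-1],"fingers": 0}

```text
clock: 31.92
eef_pos: [579.9, -75.9, 195.0]
tcp_rot: [-3.14, -0.002, 2.403]
contact_force: [0.5, 0.2, -0.6]
opening: 0.999
grasp_force: 0.0
```

Call:
play_rows:
  rows:
    - {"dp": [0,0,0],"turn": [0,0,-1],"fingers": 0}
    - {"dp": [0,0,0],"turn": [0,0,-1],"fingers": 0}
    - {"dp": [0,0,0],"turn": [0,0,-0.27],"fingers": 0}
    - {"dp": [0.76,0.53,0],"turn": [0,0,0],"fingers": 0}
    - {"dp": [0.76,0.53,0],"turn": [0,0,0],"fingers": 0}

```text
clock: 32.33
eef_pos: [547.4, -9.8, 194.9]
tcp_rot: [-3.141, -0.002, 2.633]
contact_force: [0.7, -0.0, -0.1]
opening: 0.998
grasp_force: 0.0
```

Call:
play_rows:
  rows:
    - {"dp": [0.76,0.53,0],"turn": [0,0,0],"fingers": 0}
    - {"dp": [0.76,0.53,0],"turn": [0,0,0],"fingers": 0}
    - {"dp": [0.76,0.53,0],"turn": [0,0,0],"fingers": 0}
    - {"dp": [0.76,0.53,0],"turn": [0,0,0],"fingers": 0}
    - {"dp": [0.76,0.52,0],"turn": [0,0,0],"fingers": 0}

```text
clock: 32.75
eef_pos: [464.6, 157.7, 195.4]
tcp_rot: [-3.14, -0.001, 2.635]
contact_force: [0.6, 0.3, -0.3]
opening: 1.001
grasp_force: 0.0
```

Call:
play_rows:
  rows:
    - {"dp": [0.76,0.52,0],"turn": [0,0,0],"fingers": 0}
    - {"dp": [0.76,0.52,0],"turn": [0,0,0],"fingers": 0}
    - {"dp": [0,0,0.9],"turn": [0,0,0],"fingers": 0}
    - {"dp": [0,0,0.9],"turn": [0,0,0],"fingers": 0}
    - {"dp": [0,0,0],"turn": [0,0,0],"fingers": 0}

```text
clock: 33.17
eef_pos: [428.6, 221.1, 118.6]
tcp_rot: [-3.133, -0.006, 2.637]
contact_force: [-2.2, -1.2, -1.0]
opening: 0.998
grasp_force: 0.0
```

Call:
play_rows:
  rows:
    - {"dp": [0,0,0],"turn": [0,0,0],"fingers": 0}
    - {"dp": [0,0,0],"turn": [0,0,0],"fingers": 0}
    - {"dp": [0,0,0],"turn": [0,0,0],"fingers": 0}

```text
clock: 33.42
eef_pos: [434.4, 222.6, 126.0]
tcp_rot: [3.14, 0.001, 2.635]
contact_force: [0.1, 0.4, 0.4]
opening: 1.002
grasp_force: 0.0
```

```bash
python3 - <<'E'
from h import *
go(432.8,222.2,17,151);f=snap('wrist','w14')
for b in blobs(mask(f,'blue'),200): print(b.reshape(-1,2).mean(0).round(),'z12',rect(f,b,12))
E
```

```text
at [434.4 222.6 126. ] rot [1.7990e+02 7.0000e-02 1.5095e+02] q [ 0.47  0.28  2.02 -0.    0.84 -0.59] t 33.4 turnz -0.01 (or 59.99) dp [ 0.031 -0.028  2.726]
[252. 187.] z12 [432.1 223.   58.7  58.   60.9]
```

Call:
play_rows:
  rows:
    - {"dp": [0.04,-0.02,0.8],"turn": [0,0,0],"fingers": 0}
    - {"dp": [0,0,0.8],"turn": [0,0,0],"fingers": 0}
    - {"dp": [0,0,0.7],"turn": [0,0,0],"fingers": 0}
    - {"dp": [0,0,0.4],"turn": [0,0,0],"fingers": 0}
    - {"dp": [0,0,0],"turn": [0,0,0],"fingers": 0.5}

```text
clock: 33.88
eef_pos: [430.6, 221.7, 14.9]
tcp_rot: [-3.139, -0.002, 2.635]
contact_force: [-0.9, -0.9, -0.1]
opening: 0.884
grasp_force: 0.0
```

Call:
play_rows:
  rows:
    - {"dp": [0,0,0],"turn": [0,0,0],"fingers": 0.7}
    - {"dp": [0,0,0],"turn": [0,0,0],"fingers": 0.8}
    - {"dp": [0,0,0],"turn": [0,0,0],"fingers": 1}
    - {"dp": [0,0,0],"turn": [0,0,0],"fingers": 1}
    - {"dp": [0,0,0],"turn": [0,0,0],"fingers": 1}
  force: 30

```text
clock: 34.3
eef_pos: [432.1, 222.9, 17.6]
tcp_rot: [3.14, 0.001, 2.635]
contact_force: [-1.6, -2.5, 0.5]
opening: 0.143
grasp_force: 0.4
```

Call:
play_rows:
  rows:
    - {"dp": [0,0,0],"turn": [0,0,0],"fingers": 1}
    - {"dp": [0,0,0],"turn": [0,0,0],"fingers": 1}
    - {"dp": [0,0,0],"turn": [0,0,0],"fingers": 1}

```text
clock: 34.55
eef_pos: [432.1, 222.9, 17.6]
tcp_rot: [3.14, 0.001, 2.635]
contact_force: [-1.0, -1.7, 8.7]
opening: 0.132
grasp_force: 30.7
```

Call:
play_rows:
  rows:
    - {"dp": [0,0,-0.5],"turn": [0,0,0],"fingers": 1}
    - {"dp": [0,0,-0.9],"turn": [0,0,0],"fingers": 1}
    - {"dp": [0,0,-0.9],"turn": [0,0,0],"fingers": 1}
    - {"dp": [0,0,-0.8],"turn": [0,0,0],"fingers": 1}
    - {"dp": [0,0,0],"turn": [0,0,0],"fingers": 1}

```text
clock: 34.97
eef_pos: [434.7, 224.2, 146.6]
tcp_rot: [3.134, 0.005, 2.635]
contact_force: [0.9, 1.8, -0.2]
opening: 0.134
grasp_force: 29.5
```

```bash
python3 - <<'E'
from h import *
go(697,74,145,167.4)
E
```

```text
at [434.7 224.2 146.6] rot [179.54   0.31 151.  ] q [ 0.47  0.24  2.   -0.    0.88 -0.59] t 35.0 turnz -2.73 (or 57.27) dp [-7.22  -2.234  0.039]
```

Call:
play_rows:
  rows:
    - {"dp": [0,0,0],"turn": [0,0,-1],"fingers": 1}
    - {"dp": [0,0,0],"turn": [0,0,-1],"fingers": 1}
    - {"dp": [0,0,0],"turn": [0,0,-0.73],"fingers": 1}
    - {"dp": [-0.5,-0.15,0],"turn": [0,0,0],"fingers": 1}
    - {"dp": [-0.8,-0.25,0],"turn": [0,0,0],"fingers": 1}

```text
clock: 35.38
eef_pos: [477.0, 196.0, 140.4]
tcp_rot: [-3.141, -0.001, 2.924]
contact_force: [0.1, 0.6, -0.6]
opening: 0.134
grasp_force: 29.5
```

Call:
play_rows:
  rows:
    - {"dp": [-0.8,-0.25,0],"turn": [0,0,0],"fingers": 1}
    - {"dp": [-0.8,-0.25,0],"turn": [0,0,0],"fingers": 1}
    - {"dp": [-0.8,-0.25,0],"turn": [0,0,0],"fingers": 1}
    - {"dp": [-0.8,-0.25,0],"turn": [0,0,0],"fingers": 1}
    - {"dp": [-0.8,-0.25,0],"turn": [0,0,0],"fingers": 1}

```text
clock: 35.8
eef_pos: [625.0, 110.7, 140.3]
tcp_rot: [3.142, -0.0, 2.921]
contact_force: [0.7, -0.2, -0.7]
opening: 0.133
grasp_force: 29.5
```

Call:
play_rows:
  rows:
    - {"dp": [-0.8,-0.25,0],"turn": [0,0,0],"fingers": 1}
    - {"dp": [-0.8,-0.25,0],"turn": [0,0,0],"fingers": 1}
    - {"dp": [-0.3,-0.08,0],"turn": [0,0,0],"fingers": 1}
    - {"dp": [0,0,0],"turn": [0,0,0],"fingers": 1}
    - {"dp": [0,0,0],"turn": [0,0,0],"fingers": 1}

```text
clock: 36.22
eef_pos: [692.6, 72.2, 139.8]
tcp_rot: [-3.141, -0.001, 2.92]
contact_force: [-1.1, -0.0, -1.1]
opening: 0.134
grasp_force: 29.5
```

Call:
play_rows:
  rows:
    - {"dp": [0,0,0],"turn": [0,0,0],"fingers": 1}
    - {"dp": [0,0,0],"turn": [0,0,0],"fingers": 1}

```text
clock: 36.38
eef_pos: [691.7, 73.3, 140.3]
tcp_rot: [-3.141, -0.001, 2.922]
contact_force: [-0.3, 0.4, 0.2]
opening: 0.134
grasp_force: 29.5
```

```bash
python3 - <<'E'
from h import *
from rig import r
go(697,74,145,167.4);f=snap('wrist','w15');s=r.sense()
R=s['tcp_rot'][2];o=s['eef_pos'][:2];T=np.array([[np.cos(R),np.sin(R)],[np.sin(R),-np.cos(R)]]);z=s['eef_pos'][2]
for b in blobs(mask(f,'blue'),200):
    lo,hi=b.reshape(-1,2).min(0),b.reshape(-1,2).max(0);q=rect(f,b,59)
    print(lo,hi,'z59',q,'tool',((q[:2]-o)@T.T).round(1),'plate near edge',((ray(f,[lo,(hi[0],lo[1])],z-5.6)[:,:2]-o)@T.T).round(1).tolist())
print('opening',s['opening'],s['grasp_force'])
E
```

```text
at [691.7  73.3 140.3] rot [-1.7999e+02 -6.0000e-02  1.6742e+02] q [ 0.1   0.55  1.54  0.    1.05 -1.25] t 36.4 turnz 0.0 (or -60.00) dp [-0.124  0.047 -0.117]
[198 196] [310 303] z59 [734.5  65.2  90.4  98.5  77.4] tool [-43.3   1.4] plate near edge [[30.2, -28.2], [30.2, 29.3]]
[220  72] [293 146] z59 [624.   90.7  50.8  50.7  77.4] tool [70.1  2.2] plate near edge [[89.3, -14.9], [89.3, 18.2]]
opening 0.13140450185495192 29.486539363861084
```

Call:
play_rows:
  rows:
    - {"dp": [0.5,0.01,0],"turn": [0,0,0],"fingers": 1}
    - {"dp": [0.65,0.01,0],"turn": [0,0,0],"fingers": 1}
    - {"dp": [0.6,0.01,0],"turn": [0,0,0],"fingers": 1}
    - {"dp": [0,0,0.5],"turn": [0,0,0],"fingers": 1}
    - {"dp": [0,0,0.5],"turn": [0,0,0],"fingers": 1}

```text
clock: 36.85
eef_pos: [624.1, 90.2, 101.9]
tcp_rot: [3.141, 0.002, 2.923]
contact_force: [0.7, 0.3, -0.5]
opening: 0.129
grasp_force: 29.5
```

Call:
play_rows:
  rows:
    - {"dp": [0,0,0.3],"turn": [0,0,0],"fingers": 1}
    - {"dp": [0,0,0],"turn": [0,0,0],"fingers": 1}
    - {"dp": [0,0,0],"turn": [0,0,0],"fingers": 1}
    - {"dp": [0,0,0],"turn": [0,0,0],"fingers": 1}

```text
clock: 37.18
eef_pos: [625.5, 89.2, 89.3]
tcp_rot: [3.141, 0.001, 2.922]
contact_force: [0.8, 0.7, -0.2]
opening: 0.131
grasp_force: 29.5
```

```bash
python3 - <<'E'
from h import *
go(623.5,90,69.6,167.4)
E
```

```text
at [625.5  89.2  89.3] rot [1.7998e+02 5.0000e-02 1.6739e+02] q [ 0.14  0.52  1.73 -0.    0.89 -1.21] t 37.2 turnz -0.0 (or 60.00) dp [0.054 0.008 0.492]
```

Call:
play_rows:
  rows:
    - {"dp": [0.05,0.01,0.1],"turn": [0,0,0],"fingers": 1}
    - {"dp": [0,0,0.1],"turn": [0,0,0],"fingers": 1}
    - {"dp": [0,0,0.1],"turn": [0,0,0],"fingers": 1}
    - {"dp": [0,0,0.1],"turn": [0,0,0],"fingers": 1}
    - {"dp": [0,0,0],"turn": [0,0,0],"fingers": 1}

```text
clock: 37.6
eef_pos: [622.5, 89.7, 71.5]
tcp_rot: [-3.141, -0.001, 2.921]
contact_force: [-0.6, 0.0, -1.0]
opening: 0.134
grasp_force: 29.5
```

Call:
play_rows:
  rows:
    - {"dp": [0,0,0.04],"turn": [0,0,0],"fingers": 1}
    - {"dp": [0,0,0.04],"turn": [0,0,0],"fingers": 1}
    - {"dp": [0,0,0],"turn": [0,0,0],"fingers": 1}

```text
clock: 37.85
eef_pos: [623.3, 89.8, 69.7]
tcp_rot: [3.141, 0.0, 2.921]
contact_force: [-1.0, -0.5, 3.3]
opening: 0.134
grasp_force: 30.2
```

Seated (z 69.7 as expected). Release, rise, check everything.

Call:
play_rows:
  rows:
    - {"dp": [0,0,0],"turn": [0,0,0],"fingers": 1}
    - {"dp": [0,0,0],"turn": [0,0,0],"fingers": 0.8}
    - {"dp": [0,0,0],"turn": [0,0,0],"fingers": 0.5}
    - {"dp": [0,0,0],"turn": [0,0,0],"fingers": 0.3}
    - {"dp": [0,0,0],"turn": [0,0,0],"fingers": 0}

```text
clock: 38.27
eef_pos: [623.0, 89.9, 69.2]
tcp_rot: [-3.142, -0.0, 2.921]
contact_force: [-0.8, 0.7, 0.4]
opening: 0.616
grasp_force: 0.0
```

Call:
play_rows:
  rows:
    - {"dp": [0,0,0],"turn": [0,0,0],"fingers": 0}
    - {"dp": [0,0,-0.5],"turn": [0,0,0],"fingers": 0}
    - {"dp": [0,0,-0.9],"turn": [0,0,0],"fingers": 0}
    - {"dp": [0,0,-0.9],"turn": [0,0,0],"fingers": 0}
    - {"dp": [0,0,-0.9],"turn": [0,0,0],"fingers": 0}

```text
clock: 38.68
eef_pos: [622.6, 89.8, 198.3]
tcp_rot: [-3.141, -0.001, 2.921]
contact_force: [1.0, 0.0, -0.0]
opening: 0.999
grasp_force: 0.0
```

Call:
play_rows:
  rows:
    - {"dp": [0,0,-0.9],"turn": [0,0,0],"fingers": 0}
    - {"dp": [0,0,-0.9],"turn": [0,0,0],"fingers": 0}
    - {"dp": [0.75,0,0],"turn": [0,0,0],"fingers": 0}
    - {"dp": [0.75,0,0],"turn": [0,0,0],"fingers": 0}
    - {"dp": [0,0,0],"turn": [0,0,0],"fingers": 0}

```text
clock: 39.1
eef_pos: [560.3, 103.6, 269.7]
tcp_rot: [-3.141, -0.002, 2.922]
contact_force: [0.8, 0.0, -0.3]
opening: 0.999
grasp_force: 0.0
```

Call:
play_rows:
  rows:
    - {"dp": [0,0,0],"turn": [0,0,0],"fingers": 0}
    - {"dp": [0,0,0],"turn": [0,0,0],"fingers": 0}

```text
clock: 39.27
eef_pos: [564.9, 103.0, 269.5]
tcp_rot: [3.141, 0.001, 2.922]
contact_force: [1.0, -0.9, 0.5]
opening: 0.998
grasp_force: 0.0
```

```bash
python3 - <<'E'
from h import *
go(573.6,303.3,270,270);f=snap('wrist','w16');s=snap('side','s16')
for c in('violet','blue'):
  for b in blobs(mask(f,c),200): print(c,b.reshape(-1,2).mean(0).round(),'z64',rect(f,b,64))
a=f['pixels'][:,:,::-1][:, :];b=cv2.resize(s['pixels'][:,:,::-1][100:260,190:320],(260,320),interpolation=3)
o=np.zeros((384,780,3),np.uint8);o[:,:512]=a;o[:320,516:776]=b;cv2.imwrite('pics/c16.png',o)
E
```

```text
at [564.9 103.  269.5] rot [1.7999e+02 5.0000e-02 1.6740e+02] q [ 0.18  0.24  1.7  -0.    1.2  -1.17] t 39.3 turnz -17.1 (or 42.90) dp [-5.007 -0.217 -0.012]
violet [118. 207.] z64 [578.4 -69.   75.5  67.9  77.4]
blue [253. 208.] z64 [618.3  91.5  56.8  68.3  77.4]
```

View pics/c16.png

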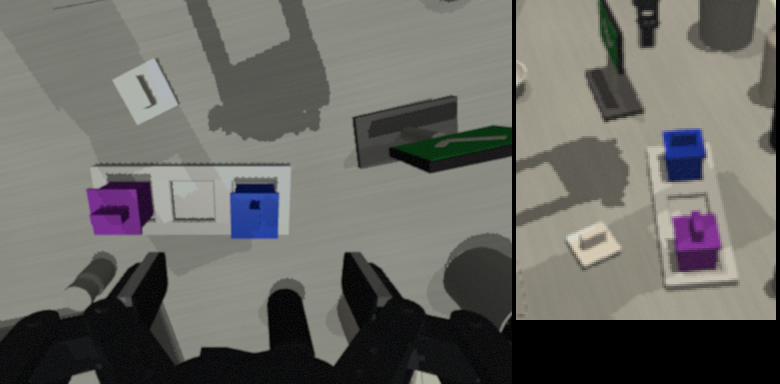

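Call:
play_rows:
  rows:
    - {"dp": [0,0,0],"turn": [0,0,-1],"fingers": 0}
    - {"dp": [0,0,0],"turn": [0,0,-1],"fingers": 0}
    - {"dp": [0,0,0],"turn": [0,0,-1],"fingers": 0}
    - {"dp": [0,0,0],"turn": [0,0,-1],"fingers": 0}
    - {"dp": [0,0,0],"turn": [0,0,-1],"fingers": 0}

```text
clock: 39.78
eef_pos: [565.2, 102.7, 268.8]
tcp_rot: [-3.142, -0.001, -2.833]
contact_force: [0.3, 0.0, 0.2]
opening: 1.002
grasp_force: 0.0
```

Call:
play_rows:
  rows:
    - {"dp": [0,0,0],"turn": [0,0,-1],"fingers": 0}
    - {"dp": [0,0,0],"turn": [0,0,-1],"fingers": 0}
    - {"dp": [0,0,0],"turn": [0,0,-1],"fingers": 0}
    - {"dp": [0,0,0],"turn": [0,0,-1],"fingers": 0}
    - {"dp": [0,0,0],"turn": [0,0,-1],"fingers": 0}

```text
clock: 40.2
eef_pos: [565.2, 102.7, 268.7]
tcp_rot: [3.141, -0.001, -2.31]
contact_force: [0.3, -0.2, 0.4]
opening: 0.999
grasp_force: 0.0
```

Call:
play_rows:
  rows:
    - {"dp": [0,0,0],"turn": [0,0,-1],"fingers": 0}
    - {"dp": [0,0,0],"turn": [0,0,-1],"fingers": 0}
    - {"dp": [0,0,0],"turn": [0,0,-1],"fingers": 0}
    - {"dp": [0,0,0],"turn": [0,0,-1],"fingers": 0}
    - {"dp": [0,0,0],"turn": [0,0,-1],"fingers": 0}

```text
clock: 40.62
eef_pos: [565.3, 102.7, 268.8]
tcp_rot: [3.141, -0.0, -1.786]
contact_force: [0.1, 0.2, -0.2]
opening: 0.997
grasp_force: 0.0
```

Call:
play_rows:
  rows:
    - {"dp": [0,0,0],"turn": [0,0,-1],"fingers": 0}
    - {"dp": [0,0,0],"turn": [0,0,-1],"fingers": 0}
    - {"dp": [-0.8,-0.03,0],"turn": [0,0,-0.1],"fingers": 0}
    - {"dp": [-0.8,-0.03,0],"turn": [0,0,0],"fingers": 0}
    - {"dp": [-0.8,-0.03,0],"turn": [0,0,0],"fingers": 0}

```text
clock: 41.03
eef_pos: [569.4, 199.6, 268.9]
tcp_rot: [3.141, -0.0, -1.573]
contact_force: [0.3, 0.5, -0.1]
opening: 1.0
grasp_force: 0.0
```

Call:
play_rows:
  rows:
    - {"dp": [-0.8,-0.03,0],"turn": [0,0,0],"fingers": 0}
    - {"dp": [-0.8,-0.03,0],"turn": [0,0,0],"fingers": 0}
    - {"dp": [-0.8,-0.03,0],"turn": [0,0,0],"fingers": 0}
    - {"dp": [-0.2,0,0],"turn": [0,0,0],"fingers": 0}
    - {"dp": [0,0,0],"turn": [0,0,0],"fingers": 0}

```text
clock: 41.45
eef_pos: [572.4, 305.0, 268.4]
tcp_rot: [3.141, -0.0, -1.569]
contact_force: [0.1, 0.2, -0.0]
opening: 0.999
grasp_force: 0.0
```

Call:
play_rows:
  rows:
    - {"dp": [0,0,0],"turn": [0,0,0],"fingers": 0}
    - {"dp": [0,0,0],"turn": [0,0,0],"fingers": 0}

```text
clock: 41.62
eef_pos: [572.3, 301.6, 268.9]
tcp_rot: [3.141, -0.001, -1.572]
contact_force: [-0.3, 0.3, 0.3]
opening: 1.001
grasp_force: 0.0
```

```bash
python3 - <<'E'
from h import *
go(574,305.5,133,270);f=snap('wrist','w17')
m=cv2.inRange(f['pixels'],(0,0,0),(28,28,28));m[:115]=0;m[255:]=0;m[:,:230]=0;m[:,280:]=0
for b in blobs(m,50): print(cv2.contourArea(b),rect(f,b,165))
for n in('scene','side'):
  f=snap(n,n+'17')
  for c in('blue','violet','yellow'):
    for b in blobs(mask(f,c),60): print(n,c,b.reshape(-1,2).mean(0).round(),'z64',rect(f,b,64))
  if n=='scene': cv2.imwrite('pics/c17.png',cv2.resize(f['pixels'][:,:,::-1][140:340,180:360],None,fx=3,fy=3,interpolation=3))
E
```

```text
at [572.3 301.6 268.9] rot [ 1.7997e+02 -5.0000e-02 -9.0060e+01] q [ 0.48  0.36  1.54 -0.    1.24 -2.66] t 41.6 turnz -0.01 (or 59.99) dp [-0.097 -0.043  3.397]
369.0 [5.747e+02 3.149e+02 7.800e+00 4.810e+01 1.000e-01]
66.5 [574.2 248.2   5.5   8.   89.9]
scene blue [247. 235.] z64 [624.3  91.6  61.3  56.1  77.8]
scene violet [230. 177.] z64 [582.1 -74.5  69.8  58.3  74.4]
scene yellow [190. 122.] z64 [ 593.4 -296.2   55.    55.8   10.9]
side blue [273. 177.] z64 [618.1  65.4 101.3  57.   74.6]
side violet [280. 220.] z64 [577.5 -93.2  96.1  57.6  74.2]
side yellow [318. 313.] z64 [ 565.  -366.3   55.8   55.9   10.4]
```

Call:
play_rows:
  rows:
    - {"dp": [-0.11,-0.04,0],"turn": [0,0,0],"fingers": 0}
    - {"dp": [0,0,0.8],"turn": [0,0,0],"fingers": 0}
    - {"dp": [0,0,0.8],"turn": [0,0,0],"fingers": 0}
    - {"dp": [0,0,0.8],"turn": [0,0,0],"fingers": 0}
    - {"dp": [0,0,0.8],"turn": [0,0,0],"fingers": 0}

```text
clock: 42.18
eef_pos: [574.1, 307.1, 140.5]
tcp_rot: [-3.14, 0.001, -1.572]
contact_force: [-0.1, 0.3, -0.9]
opening: 1.002
grasp_force: 0.0
```

Call:
play_rows:
  rows:
    - {"dp": [0,0,0.2],"turn": [0,0,0],"fingers": 0.3}
    - {"dp": [0,0,0],"turn": [0,0,0],"fingers": 0.6}
    - {"dp": [0,0,0],"turn": [0,0,0],"fingers": 0.8}
    - {"dp": [0,0,0],"turn": [0,0,0],"fingers": 1}
    - {"dp": [0,0,0],"turn": [0,0,0],"fingers": 1}
  force: 40

```text
clock: 42.6
eef_pos: [575.0, 308.0, 135.7]
tcp_rot: [-3.138, 0.002, -1.571]
contact_force: [0.7, -0.5, 0.7]
opening: 0.297
grasp_force: 0.0
```

Call:
play_rows:
  rows:
    - {"dp": [0,0,0],"turn": [0,0,0],"fingers": 1}
    - {"dp": [0,0,0],"turn": [0,0,0],"fingers": 1}
    - {"dp": [0,0,0],"turn": [0,0,0],"fingers": 1}
    - {"dp": [0,0,0],"turn": [0,0,0],"fingers": 1}

```text
clock: 42.93
eef_pos: [573.7, 307.8, 135.3]
tcp_rot: [-3.141, 0.001, -1.571]
contact_force: [-4.3, -0.8, 8.5]
opening: 0.114
grasp_force: 41.3
```

Call:
play_rows:
  rows:
    - {"dp": [0,0,0],"turn": [0,0,0.5],"fingers": 1}
    - {"dp": [0,0,0],"turn": [0,0,0.9],"fingers": 1}
    - {"dp": [0,0,0],"turn": [0,0,0.9],"fingers": 1}
    - {"dp": [0,0,0],"turn": [0,0,0.9],"fingers": 1}
    - {"dp": [0,0,0],"turn": [0,0,0.9],"fingers": 1}

```text
clock: 43.35
eef_pos: [574.5, 307.7, 135.3]
tcp_rot: [-3.14, 0.002, -2.005]
contact_force: [0.1, -1.2, 5.6]
opening: 0.108
grasp_force: 41.0
```

Call:
play_rows:
  rows:
    - {"dp": [0,0,0],"turn": [0,0,0.9],"fingers": 1}
    - {"dp": [0,0,0],"turn": [0,0,0.9],"fingers": 1}
    - {"dp": [0,0,0],"turn": [0,0,0.9],"fingers": 1}
    - {"dp": [0,0,0],"turn": [0,0,0.9],"fingers": 1}
    - {"dp": [0,0,0],"turn": [0,0,0.9],"fingers": 1}

```text
clock: 43.77
eef_pos: [575.2, 307.2, 135.3]
tcp_rot: [-3.14, 0.003, -2.476]
contact_force: [1.6, -5.3, 5.2]
opening: 0.111
grasp_force: 40.9
```

Call:
play_rows:
  rows:
    - {"dp": [0,0,0],"turn": [0,0,0.9],"fingers": 1}
    - {"dp": [0,0,0],"turn": [0,0,0.9],"fingers": 1}
    - {"dp": [0,0,0],"turn": [0,0,0.9],"fingers": 1}
    - {"dp": [0,0,0],"turn": [0,0,0.9],"fingers": 1}
    - {"dp": [0,0,0],"turn": [0,0,0.9],"fingers": 1}

```text
clock: 44.18
eef_pos: [575.5, 306.3, 135.3]
tcp_rot: [-3.14, 0.004, -2.947]
contact_force: [3.9, -7.7, 5.8]
opening: 0.111
grasp_force: 41.1
```

Call:
play_rows:
  rows:
    - {"dp": [0,0,0],"turn": [0,0,0.9],"fingers": 1}
    - {"dp": [0,0,0],"turn": [0,0,0.9],"fingers": 1}
    - {"dp": [0,0,0],"turn": [0,0,0.9],"fingers": 1}
    - {"dp": [0,0,0],"turn": [0,0,0.9],"fingers": 1}
    - {"dp": [0,0,0],"turn": [0,0,0.9],"fingers": 1}

```text
clock: 44.6
eef_pos: [575.5, 305.5, 135.3]
tcp_rot: [-3.14, 0.004, 2.865]
contact_force: [3.7, -12.0, 7.8]
opening: 0.105
grasp_force: 41.3
```

Call:
play_rows:
  rows:
    - {"dp": [0,0,0],"turn": [0,0,0.9],"fingers": 1}
    - {"dp": [0,0,0],"turn": [0,0,0.9],"fingers": 1}
    - {"dp": [0,0,0],"turn": [0,0,0.9],"fingers": 1}
    - {"dp": [0,0,0],"turn": [0,0,0.9],"fingers": 1}
    - {"dp": [0,0,0],"turn": [0,0,0.9],"fingers": 1}

```text
clock: 45.02
eef_pos: [575.0, 304.7, 135.2]
tcp_rot: [-3.141, 0.004, 2.394]
contact_force: [1.0, -14.7, 10.8]
opening: 0.11
grasp_force: 41.7
```

Call:
play_rows:
  rows:
    - {"dp": [0,0,0],"turn": [0,0,0.9],"fingers": 1}
    - {"dp": [0,0,0],"turn": [0,0,0.9],"fingers": 1}
    - {"dp": [0,0,0],"turn": [0,0,0.9],"fingers": 1}
    - {"dp": [0,0,0],"turn": [0,0,0.9],"fingers": 1}
    - {"dp": [0,0,0],"turn": [0,0,0.9],"fingers": 1}

```text
clock: 45.43
eef_pos: [574.3, 304.2, 135.2]
tcp_rot: [-3.141, 0.004, 1.922]
contact_force: [-1.1, -17.6, 13.1]
opening: 0.11
grasp_force: 42.1
```

Call:
play_rows:
  rows:
    - {"dp": [0,0,0],"turn": [0,0,0.9],"fingers": 1}
    - {"dp": [0,0,0],"turn": [0,0,0.9],"fingers": 1}
    - {"dp": [0,0,0],"turn": [0,0,0.9],"fingers": 1}
    - {"dp": [0,0,0],"turn": [0,0,0.7],"fingers": 1}
    - {"dp": [0,0,0],"turn": [0,0,0],"fingers": 1}

```text
clock: 45.85
eef_pos: [573.6, 304.1, 135.2]
tcp_rot: [-3.141, 0.005, 1.566]
contact_force: [-3.5, -18.0, 15.4]
opening: 0.109
grasp_force: 42.4
```

Call:
play_rows:
  rows:
    - {"dp": [0,0,0],"turn": [0,0,0],"fingers": 1}
    - {"dp": [0,0,0],"turn": [0,0,0],"fingers": 1}

```text
clock: 46.02
eef_pos: [573.6, 304.1, 135.2]
tcp_rot: [-3.141, 0.005, 1.571]
contact_force: [-4.5, -17.1, 13.7]
opening: 0.112
grasp_force: 42.4
```

Yaw is 1.571, so the sign is square. Relieve the side load (tool x is +y here), release and rise.

Call:
play_rows:
  rows:
    - {"dp": [-0.05,0,0],"turn": [0,0,0],"fingers": 1}
    - {"dp": [-0.04,0,0],"turn": [0,0,0],"fingers": 1}
    - {"dp": [0,0,0],"turn": [0,0,0],"fingers": 1}
    - {"dp": [0,0,0],"turn": [0,0,0],"fingers": 1}

```text
clock: 46.35
eef_pos: [573.6, 303.9, 135.3]
tcp_rot: [3.141, -0.001, 1.57]
contact_force: [-4.1, -0.3, 10.0]
opening: 0.111
grasp_force: 41.6
```

```bash
python3 - <<'E'
from h import *
go(574,304,275,90)
E
```

```text
at [573.6 303.9 135.3] rot [ 1.7997e+02 -4.0000e-02  8.9970e+01] q [0.48 0.49 1.66 0.   0.99 0.48] t 46.4 turnz -0.0 (or 60.00) dp [ 2.000e-03  9.000e-03 -3.494e+00]
```

Call:
play_rows:
  rows:
    - {"dp": [0,0,0],"turn": [0,0,0],"fingers": 0.7}
    - {"dp": [0,0,0],"turn": [0,0,0],"fingers": 0.4}
    - {"dp": [0,0,0],"turn": [0,0,0],"fingers": 0}
    - {"dp": [0,0,0],"turn": [0,0,0],"fingers": 0}
    - {"dp": [0,0,0],"turn": [0,0,0],"fingers": 0}

```text
clock: 46.77
eef_pos: [573.7, 303.8, 133.3]
tcp_rot: [3.142, -0.0, 1.57]
contact_force: [0.1, 0.6, -0.7]
opening: 0.81
grasp_force: 0.0
```

Call:
play_rows:
  rows:
    - {"dp": [0,0,0],"turn": [0,0,0],"fingers": 0}
    - {"dp": [0,0,-0.9],"turn": [0,0,0],"fingers": 0}
    - {"dp": [0,0,-0.9],"turn": [0,0,0],"fingers": 0}
    - {"dp": [0,0,-0.9],"turn": [0,0,0],"fingers": 0}
    - {"dp": [0,0,-0.9],"turn": [0,0,0],"fingers": 0}

```text
clock: 47.18
eef_pos: [573.4, 303.6, 278.7]
tcp_rot: [-3.141, 0.0, 1.57]
contact_force: [0.7, 0.3, -0.7]
opening: 0.996
grasp_force: 0.0
```

Call:
play_rows:
  rows:
    - {"dp": [0,0,0],"turn": [0,0,0],"fingers": 0}
    - {"dp": [0,0,0],"turn": [0,0,0],"fingers": 0}
    - {"dp": [0,0,0],"turn": [0,0,0],"fingers": 0}

```text
clock: 47.43
eef_pos: [573.4, 303.6, 276.9]
tcp_rot: [-3.141, 0.0, 1.57]
contact_force: [-0.1, 0.4, -0.5]
opening: 0.996
grasp_force: 0.0
```

```bash
python3 - <<'E'
from h import *
go(574,304,275,90);f=snap('wrist','w18');s=snap('scene','sc18')
m=cv2.inRange(f['pixels'],(0,0,0),(28,28,28));m[:100]=0;m[255:]=0;m[:,:230]=0;m[:,280:]=0
for b in blobs(m,50): print(cv2.contourArea(b),rect(f,b,165))
o=np.zeros((540,800,3),np.uint8);o[:300,:330]=f['pixels'][:300,90:420,::-1]
o[:,335:785]=cv2.resize(s['pixels'][:,:,::-1][155:335,200:350],None,fx=3,fy=3,interpolation=3);cv2.imwrite('pics/c18.png',o)
E
```

```text
at [573.4 303.6 276.9] rot [-1.7999e+02  1.0000e-02  8.9980e+01] q [ 0.48  0.35  1.53 -0.    1.26  0.48] t 47.4 turnz -0.0 (or 60.00) dp [0.01  0.014 0.047]
388.5 [574.9 316.5  48.3   7.9  89.7]
```

View pics/c18.png

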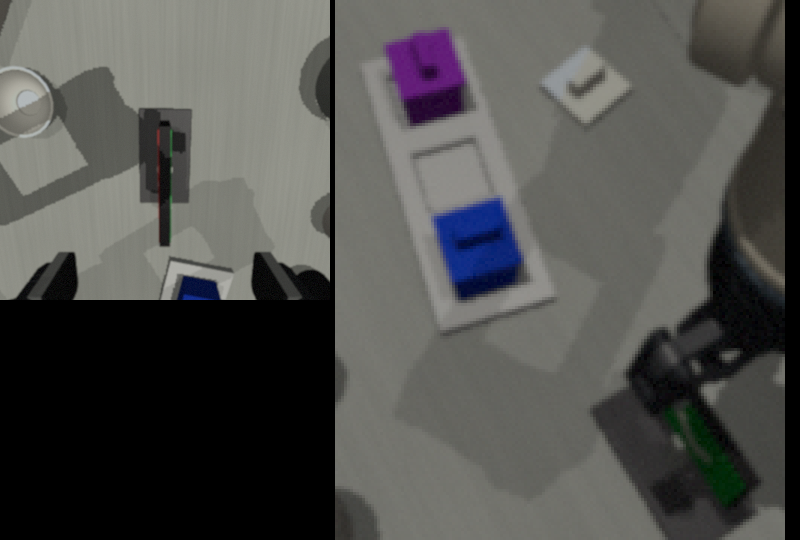

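The last picture shows the sign square, with green to the customers at about (165,185). Both tubs stand in the carrier with their own lids flat: violet at about (427,75), blue at (478,248).

```bash
python3 -c "
from rig import r
print(r.sign_off())"
```

```text
the job is handed in; nothing more can be done
None
```

I turned the sign to red, packed the violet and blue tubs (the only two present) in the carrier under their own lids, turned the sign back to green square to the customers, and handed the job in at about 47 s; it returned no verdict.

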